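Hang the parts basket and hold the press open

ROBOT

A 7-joint arm with a two-finger parallel gripper is mounted at the origin on the work surface. World frame = base frame: x ahead of the robot, y to its left, z up, the work surface at z = 0. Lengths are in m, angles in rad, forces in N, time in s.
With the tool pointing down it reaches from about 0.425 to 1.025 m from the base axis. Payload 9.4 kg.
Tool frame: the origin (TCP) lies between the finger pads; the fingertips stand 14 mm ahead of it and the grasp point (between the pads) lies 5 mm behind it; y points along the fingers, x is the direction in which the jaws open and shut, and the axes are right-handed (so a half turn about y gives the same grasp; the last joint's range is limited). The gripper opens to 93 mm and grips with 3 to 60 N. Pads are 15 mm wide; open, the fingers measure 128 mm over their backs; the gripper's body (75 mm by 188 mm) begins 65 mm behind the grasp point.
Start: joints at [1.051, 0.599, -0.003, 1.599, 0.002, 0.943, -0.08], TCP at [0.311, -0.655, 0.233] pointing down, gripper open.
Joint ranges: [-2.57, 2.57], [-0.35, 1.97], [-1.29, 1.29], [0.11, 2.56], [-1.05, 4.19], [0.11, 1.86], [-2.63, 2.63]. Speed limits (rad/s): [2.22, 2.22, 3.01, 3.01, 3.14, 3.14, 3.14].

INTERFACE

Orientations are given as a unit quaternion [x, y, z, w].
In Python, from bench import monitor, get_image, job_done, nets gives the robot as it stands.
- The arm moves only by the tool arm_command, never from a script. Its argument "rows" is a list that holds one entry, the list of rows, each a list of 7 numbers: the turn, a rotation vector about the tool's x, y, z in rad, then the shift along the tool's x, y, z in m, then the closure, from -1 (fully open) to 1 (shut). In form: [[[rx, ry, rz, tx, ty, tz, fingers], ...]]. A call has exactly 5 rows; each row shifts and turns the pose as measured when the row begins, along the tool's axes as they then stand; what a row does not reach is not made up. A row lasts 1/10 s, in which the tool goes at most 50 mm and 8.59 degrees, less where a joint would pass 70% of its speed; a pose out of reach is approached as far as the arm can. A call is refused whole if a number of a shift passes 0.05 or a number of a turn 0.15, either way. A call with a gripper value outside its range is refused whole. The fingers move at their own pace and stop on an object; the grip force is fixed at half the most. Time passes only in rows, so rows that do not move let the fingers close, or fill a call up. It gives the time, the measured TCP pose, the force and the opening at its end, in the units of the state.
- monitor.state(): the state, without advancing time (a new reading comes with each control period).
- get_image(name): name is "scene" or "top" or "wrist"; returns a dict with "image" (420x560x3 uint8, red, green, blue), "vertical_fov" (degrees; the focal length in pixels is half the picture's height over the tangent of half this angle, whatever the lens; pixels are square), "cx", "cy" (the principal point, pixels), "origin" and "orientation" of the camera in the world. Camera axes: x right, y down, z forward; pixel columns grow to the right and rows downward; lengths in m; the calibration is good to about 2 mm. A picture is of the moment at which its call begins. There is no depth.
- job_done(): hands the job in, once; it reports no verdict.
Trained networks look in a picture, given as the dict that the camera call returned (one of the last four; its "shot" number tells which), for a name from the list of things; names that differ only in an ending like _2 or _b are one class to them, and where a whole thing is asked for, a point or a joint stands for the part that bears it (a point fixed in the world has none). Each returns a list of dicts, best first, with "p" (0 to 1); they miss things now and then, are a little off and sometimes report something else, mostly with a low value. They report only what shows in the picture. A call takes as long as a camera call. They do not tell look-alikes from the thing itself.
- nets.look_for(picture, label): "centre" ([row, column] as shares, 0 to 1, of the picture: columns of its width, rows of its height, amid what is visible of it).
- nets.masks_of(picture, label): "pixels" (420x560 bool, what is visible of it) and "centre" ([row, column] as shares, 0 to 1, of the picture: columns of its width, rows of its height, amid what is visible of it).
The state is a dict: "t": time; "joint_pos": joint angles; "joint_vel": joint speeds; "joint_torque": joint torques, N m; "tool_pos": TCP position; "tool_rot": TCP orientation; "force": force on the tool from outside, world axes, zero at the start; "ft_torque": the same for the moment, N m; "finger_gap": opening from 0.0 (shut) to 1.0 (fully open).
Only numpy, scipy, OpenCV 4.12 (cv2) and the standard library are available. Lean on these libraries where they do the work, as an engineer would, in place of code of your own. Each camera call takes 0.05 s, during which the arm holds its last target.

TASK

Get the hand press ready for me to take the wheel out of its die: hang the tin parts basket by its handle on the hook at the side of the press and let go of it, then raise the press lever until the ram stands at the very top of its lift, not short of it and not over the top. Finish while still holding the lever there, because it drops back if you let go, and leave the wheel and everything else on the bench where they are.

Things in the scene. Friction and masses are not known exactly. Their poses are not given: they have to be found in the camera images.
- press_base (a point): Black cast iron eccentric hand press, bolted down. Point: centre of the underside of its base (270 x 140 x 30 mm). x points from its open front to its back, y to its left (hook side), z up. Head: x -100 to +125, y -37 to +37, z 124 to 295 mm. The ram slides in it at x = -45 mm, over the die; the eccentric in its top stays below 310 mm. Bench at z = 0.
- hook_seat (a point): Bright steel hook, 8 mm round bar standing out level along press y from the left flank of the head. Point: on top of the bar in its low seat, 78 mm from the flank, 228 mm above the bench, where a handle's underside rests; axes as the press. The upturned tip is 22 mm further out along y, its top 22 mm above this point; towards the flank the bar rises 6 mm.
- basket: Open tin parts basket, 150 x 90 x 50 mm, about 0.26 kg, with a rigid upright handle of 10 mm round steel bar arching over its length. Origin: centre of its underside; x along its length and the handle, z up. The bar's axis rises upright at x = -72 and +72 mm to z = 115, slopes in to z = 140 at x = -55 and +55, then gently to z = 148 at the middle.
- basket_handle (a point): Middle of the basket's handle, on the bar's axis, 148 mm above the basket's underside; axes as the basket. This part of the handle belongs on the hook; the bar can be pinched beside it.
- lever (a joint): Press lever angle, rad. 0 = on its lower stop, 46 degrees below level, ram down; grows as the ball swings up. The lever turns an eccentric: the ram is highest (15 mm up) at 1.30, the lever then 28.6 degrees above level; beyond, the ram sinks again, to the upper stop at 1.75. Let go, it drops back by its weight; 3 to 5 N at the ball lifts it, up to 10 N if squeezed, as the ball turns in the grip.
- lever_knob (a point): Centre of the dark steel ball, 34 mm diameter, on the end of the bright 14 mm lever rod, in front of the press (robot's side), right of its middle. It moves with the lever in the upright plane of press x and z.
- lever_pivot (a point): Fixed point on the lever's axis (along press y) 53 mm clear of the right flank of the head, 235 mm above the bench, in the plane in which rod and ball swing; axes as the press. At lever angle q the ball's centre is 190 mm x cos(q - 0.80) in front of it (press -x) and 190 mm x sin(q - 0.80) above it.
- wheel: Pewter-grey tin wheel, 48 mm diameter, 10 mm thick, lying in the die under the ram. Origin: centre of its underside. Stays there.
- boiler: Rusty orange tin locomotive boiler, 110 x 66 mm, with a chimney, 98 mm high in all, standing on the bench. Origin: centre of its underside, x along it. To be left alone.
- mallet: Wooden mallet lying on the bench right of the press: round boxwood head 52 mm diameter x 90 mm, handle 22 mm diameter, 227 mm long in all. Origin under the handle between grip and head; x along the handle to the head. To be left alone.
- soldier_base: Bent tin soldier base, 58 x 34 x 10 mm, on the bench left of the press. Origin: near the middle of its underside. To be left alone.
Mind the look-alikes: they are no part of the job. Leave any pink or purple look-alike of the basket alone.

How it is judged:
By the outcome, as a careful person would: the job done as asked, in the order asked, and still so for the second after the job is handed in, while the arm keeps its last pose, push and grip.
It also fails if it takes over 72 s, if anything falls off the work surface, if the arm or the gripper's body presses on something with over 40 N, if the wrist force passes 120 N, or if a joint passes its speed limit or range.

## Working session

There is one attempt and no reset: what is moved stays moved. The work goes in short steps, Python scripts to look and compute and a tool call to move; the robot and the scene stay as the last step left them, time stands still between calls to the robot, and variables do not carry over. Pictures are saved under pics/ and viewed, and the job is handed in when it is done.

Besides the shell and the picture viewer there is one more tool, called after ">>>" as name([rows], argument=value, ...), one row to a line, values as JSON. arm_command: Moves the arm, as the interface text tells. Its arguments: {"type":"object","properties":{"rows":{"type":"array","items":{"type":"array","items":{"type":"array","items":{"type":"number"}}}}},"required":["rows"]}

```bash
mkdir -p pics; ls
cat > h.py <<'E'
import numpy as np, cv2
from bench import monitor,get_image,job_done,nets
from scipy.spatial.transform import Rotation as R
def save(p,n): cv2.imwrite('pics/'+n+'.png',cv2.cvtColor(p['image'],cv2.COLOR_RGB2BGR))
def F(p): return 210/np.tan(np.radians(p['vertical_fov'])/2)
def rot(p):
    o=np.array(p['orientation']); return R.from_quat(o) if o.size==4 else R.from_matrix(o)
def proj(p,X):
    c=rot(p).inv().apply(np.atleast_2d(X)-np.array(p['origin'])); f=F(p)
    return np.c_[p['cx']+f*c[:,0]/c[:,2],p['cy']+f*c[:,1]/c[:,2]]
def ray(p,u,v):
    f=F(p); return rot(p).apply([(u-p['cx'])/f,(v-p['cy'])/f,1])
def onz(p,u,v,z):
    d=ray(p,u,v);o=np.array(p['origin']); return o+d*(z-o[2])/d[2]
E
python3 - <<'E'
from h import *
print(monitor.state())
for n in ['scene','top','wrist']:
    p=get_image(n); save(p,n+'0'); print(n,{k:v for k,v in p.items() if k!='image'})
    for l in ['press_base','basket','lever','lever_knob','boiler','hook_seat','mallet','wheel','soldier_base','basket_handle']:
        try: print(l,[(round(d['p'],2),round(d['centre'][1]*560),round(d['centre'][0]*420)) for d in nets.look_for(p,l)])
        except Exception as e: print(l,e)
E
```

```text
pics
{'t': 0.0, 'joint_pos': array([ 1.05126028,  0.60012943, -0.00254592,  1.60015024,  0.00180791,
        0.94291499, -0.07982331]), 'joint_vel': array([-0.00136561, -0.00063454,  0.00084581, -0.00038863, -0.00055098,
        0.0002354 ,  0.00019456]), 'joint_torque': array([ 1.16977262e-04, -7.65068078e+01,  1.49765410e+00, -2.52343029e+01,
       -5.24886057e-02,  1.69148552e-02,  1.23833506e-04]), 'tool_pos': array([ 0.31044002, -0.65463441,  0.23174955]), 'tool_rot': array([-0.59735202,  0.37847866, -0.37746971,  0.59786376]), 'force': array([-0.09249916,  0.46850232, -0.17574423]), 'ft_torque': array([-0.00057908, -0.03750275, -0.00278617]), 'finger_gap': 1.0002255107969156}
scene {'vertical_fov': 43.906014625215626, 'cx': 284.58546525500606, 'cy': 220.173023289108, 'origin': array([1.33016794, 0.42344755, 0.96140811]), 'orientation': array([ 0.48924035,  0.76350249, -0.36110995, -0.21750272]), 'shot': 1}
press_base [(0.77, 234, 286)]
basket [(0.96, 219, 176), (0.73, 302, 245), (0.63, 181, 218)]
lever [(0.64, 234, 219)]
lever_knob [(0.62, 237, 222)]
boiler [(0.58, 235, 285)]

[... 557 characters left out ...]
39)]
lever [(0.91, 317, 156)]
lever_knob [(0.92, 320, 159), (0.69, 157, 138)]
boiler [(0.63, 176, 204), (0.47, 284, 145)]
hook_seat [(0.55, 242, 150)]
mallet [(0.97, 390, 158)]
wheel []
soldier_base []
basket_handle [(0.93, 387, 226), (0.68, 395, 303)]
wrist {'vertical_fov': 70.68061492792528, 'cx': 280.9444614478047, 'cy': 208.31986351162823, 'origin': array([ 0.37124558, -0.62583594,  0.38464699]), 'orientation': array([ 0.83899173, -0.53022764, -0.06530539,  0.10337666]), 'shot': 3}
press_base [(0.28, 49, 8)]
basket [(0.91, 35, 152), (0.81, 47, 10)]
lever []
lever_knob []
boiler []
hook_seat [(0.65, 47, 10)]
mallet []
wheel []
soldier_base []
basket_handle [(0.57, 47, 9), (0.56, 36, 152)]
```

View pics/scene0.png

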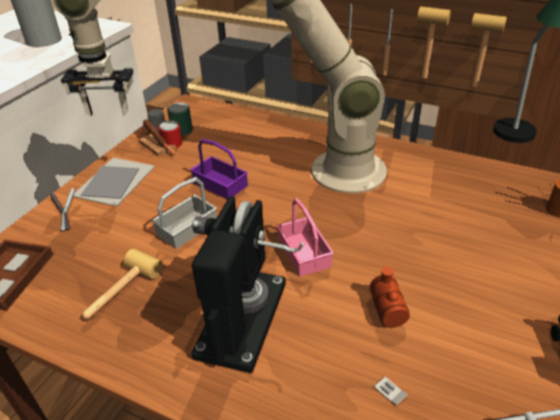

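View pics/top0.png

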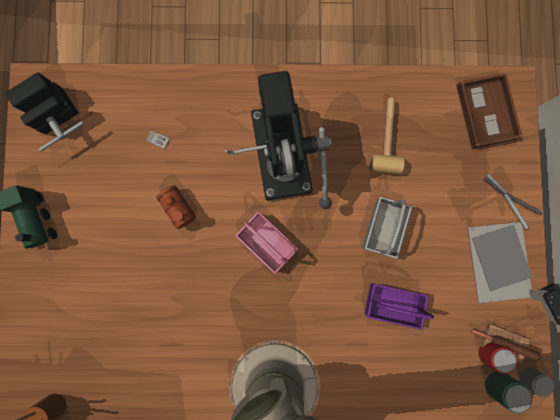

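View pics/wrist0.png

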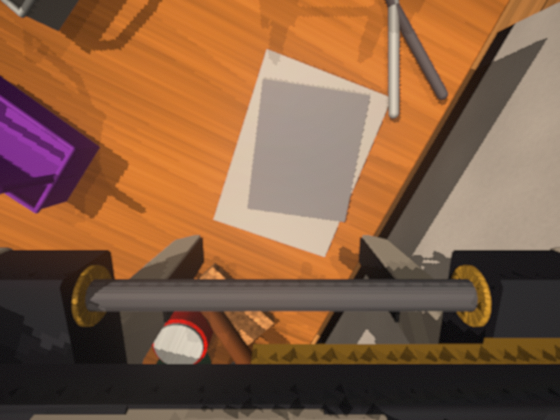

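Run:
```python
from h import *
s=monitor.state(); print(R.from_quat(s['tool_rot']).as_matrix().round(3))
a=cv2.imread('pics/top0.png');b=cv2.imread('pics/scene0.png')
cv2.imwrite('pics/c1.png',cv2.resize(a[110:350,200:460],None,fx=2.5,fy=2.5,interpolation=2)[:, :800])
cv2.imwrite('pics/c2.png',cv2.resize(b[140:350,120:340],None,fx=2.8,fy=2.8,interpolation=2))
```

```text
[[ 0.429 -0.     0.904]
 [-0.904 -0.     0.429]
 [ 0.    -1.    -0.   ]]
```

View crops.

View pics/c1.png

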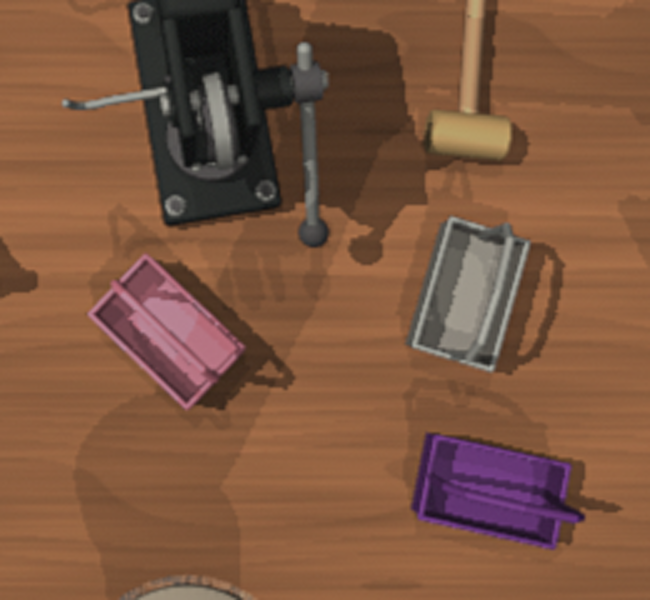

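View pics/c2.png

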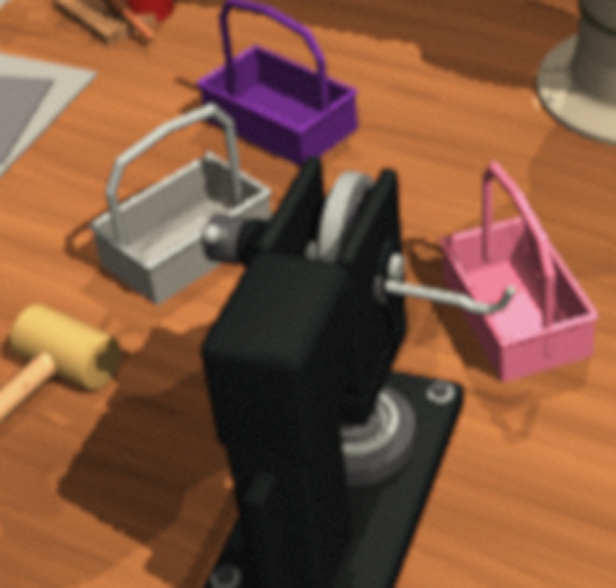

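Run:
```python
import cv2
a=cv2.imread('pics/top0.png');b=cv2.imread('pics/scene0.png')
def cr(im,x0,y0,x1,y1,s,n):
    c=cv2.resize(im[y0:y1,x0:x1],None,fx=s,fy=s,interpolation=2)
    for x in range(x0//10*10+10,x1,10):
        cv2.line(c,((x-x0)*s,0),((x-x0)*s,6),(0,255,255),1)
        if x%20==0: cv2.putText(c,str(x),((x-x0)*s-10,16),0,.35,(0,255,255),1)
    for y in range(y0//10*10+10,y1,10):
        cv2.line(c,(0,(y-y0)*s),(6,(y-y0)*s),(0,255,255),1)
        if y%20==0:cv2.putText(c,str(y),(8,(y-y0)*s+4),0,.35,(0,255,255),1)
    cv2.imwrite('pics/'+n+'.png',c)
cr(a,220,65,350,215,4,'d1'); cr(b,150,130,320,250,4,'d2'); cr(b,180,190,320,370,3,'d3'); cr(a,350,180,430,270,6,'d4')
```

```text
(no output)
```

View pics/d1.png

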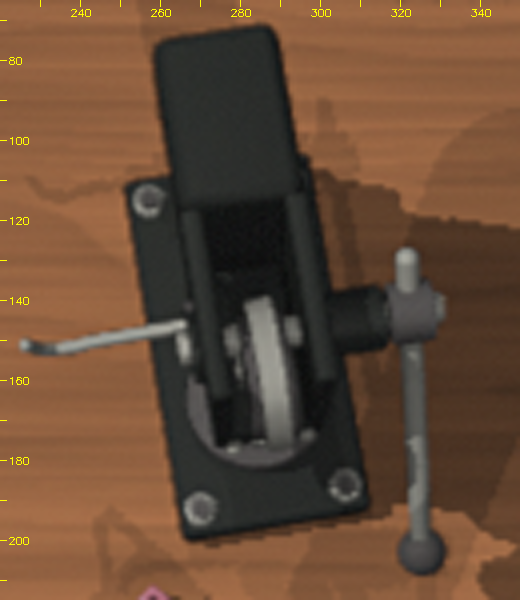

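View pics/d2.png

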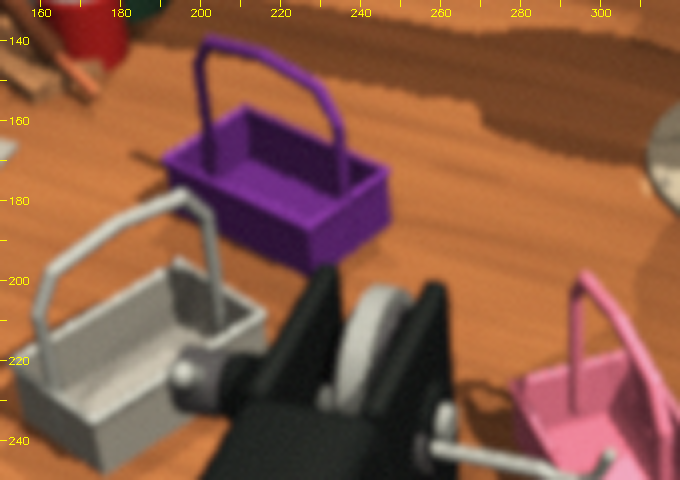

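View pics/d3.png

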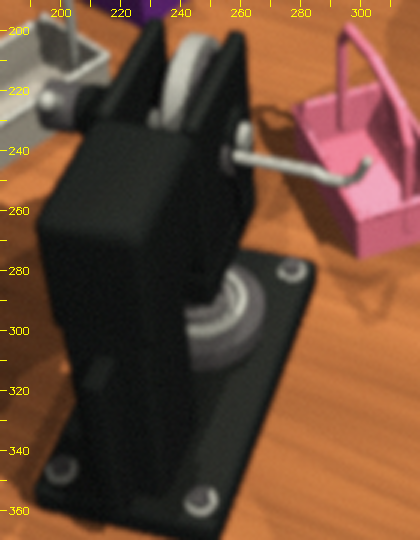

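View pics/d4.png

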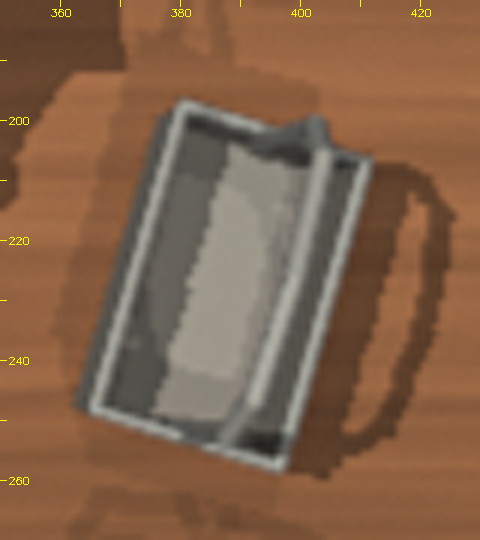

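```bash
cat > fit.py <<'E'
from h import *
from scipy.optimize import least_squares
import pickle
T,S=None,None
def fit(obs,x0,sc):
    def world(q,P): 
        c,s=np.cos(q[2]),np.sin(q[2]); P=np.asarray(P,float)
        return np.array([q[0]+c*P[0]-s*P[1],q[1]+s*P[0]+c*P[1],P[2]])
    def res(q): return np.concatenate([proj(p,world(q,P))[0]-np.array(uv)+.4 for p,P,uv in obs])
    r=least_squares(res,x0,loss='soft_l1',f_scale=1.5,x_scale=[.1,.1,.5]); return r.x,res(r.x).reshape(-1,2)
E
python3 - <<'E'
from fit import *
T=get_image('top');S=get_image('scene');pickle.dump((T,S),open('cal.pkl','wb'))
k=lambda q:(0,)
cy=.037+.053
piv=0 # pivot x unknown; fit separately
press=[(T,(-.135,.07,.03),(266.75,200)),(T,(-.135,-.07,.03),(312,192)),(T,(.135,.07,.03),(251.25,110.75)),
(S,(-.135,.07,.03),(285.3,277.3)),(S,(.135,.07,.03),(252.3,369)),(S,(.135,-.07,.03),(192.3,355.7)),
]
q,r=fit(press,[.68,-.03,0],1);print('press',q.round(4),r.round(1).tolist())
bk=[]
L,W=.075,.045
for g in [1]:
  bk=[(T,(L,W,.05),(380.5,196.7)),(T,(L,-W,.05),(411.8,206.7)),(T,(-L,-W,.05),(397.3,258.3)),(T,(-L,W,.05),(365.5,248.7)),
  (S,(L,W,.05),(216.3,208.5) if 0 else (174.5,235)),]
  bk=bk[:4]
q2,r=fit(bk,[.5,-.3,0],1);print('basket top only',q2.round(4),r.round(1).tolist())
c,s=np.cos(q2[2]),np.sin(q2[2])
def w(P): return np.array([q2[0]+c*P[0]-s*P[1],q2[1]+s*P[0]+c*P[1],P[2]])
for P in [(L,W,.05),(L,-W,.05),(-L,-W,.05),(-L,W,.05),(.072,0,.115),(.055,0,.14),(0,0,.148),(-.055,0,.14),(-.072,0,.115)]:
    print(P,w(P).round(3),'T',proj(T,w(P)).round(1),'S',proj(S,w(P)).round(1))
c,s=np.cos(q[2]),np.sin(q[2])
def w(P): return np.array([q[0]+c*P[0]-s*P[1],q[1]+s*P[0]+c*P[1],P[2]])
for x in (-.06,-.045,-.03,-.015,0,.015): print(x,'hooktip',w((x,.137,.25)).round(3),proj(T,w((x,.137,.25))).round(1),proj(S,w((x,.137,.25))).round(1),'seat',proj(T,w((x,.115,.228))).round(1),proj(S,w((x,.115,.228))).round(1))
for x in (-.03,-.015,0,.015,.03): print(x,'knob',proj(T,w((x-.19*np.cos(.8),-.09,.235-.19*np.sin(.8)))).round(1),'piv',proj(T,w((x,-.09,.25))).round(1))
E
```

```text
press [ 0.6766 -0.0175  0.1845] [[-1.4, -0.5], [1.1, -1.3], [-2.4, -1.3], [0.4, -1.1], [0.6, -1.1], [-1.9, -1.3]]
basket top only [ 0.4501 -0.3225 -0.2991] [[0.3, 0.8], [-0.6, 0.2], [-0.4, -0.5], [0.7, -0.4]]
(0.075, 0.045, 0.05) [ 0.535 -0.302  0.05 ] T [[380.4 197.1]] S [[172.3 234.7]]
(0.075, -0.045, 0.05) [ 0.508 -0.388  0.05 ] T [[410.8 206.5]] S [[151.7 220.3]]
(-0.075, -0.045, 0.05) [ 0.365 -0.343  0.05 ] T [[396.5 257.4]] S [[194.  195.1]]
(-0.075, 0.045, 0.05) [ 0.392 -0.257  0.05 ] T [[365.8 247.9]] S [[214.8 207.9]]
(0.072, 0, 0.115) [ 0.519 -0.344  0.115] T [[402.6 200.5]] S [[158.5 208.1]]
(0.055, 0, 0.14) [ 0.503 -0.339  0.14 ] T [[403.9 205.7]] S [[162.1 197.5]]
(0, 0, 0.148) [ 0.45  -0.323  0.148] T [[399.1 225.8]] S [[178.2 185.5]]
(-0.055, 0, 0.14) [ 0.398 -0.306  0.14 ] T [[392.4 246.3]] S [[194.6 178.7]]
(-0.072, 0, 0.115) [ 0.381 -0.301  0.115] T [[387.9 252.3]] S [[200.6 183.4]]
-0.06 hooktip [0.593 0.106 0.25 ] [[227.4 162.8]] [[305.4 232.7]] seat [[237.8 163. ]] [[295.1 239. ]]
-0.045 hooktip [0.607 0.109 0.25 ] [[226.3 156.6]] [[303.8 237.5]] seat [[236.7 156.9]] [[293.4 243.7]]
-0.03 hooktip [0.622 0.112 0.25 ] [[225.2 150.3]] [[302.1 242.3]] seat [[235.6 150.8]] [[291.7 248.6]]
-0.015 hooktip [0.637 0.114 0.25 ] [[224.1 144.1]] [[300.4 247.3]] seat [[234.5 144.8]] [[289.9 253.5]]
0 hooktip [0.652 0.117 0.25 ] [[223.  137.9]] [[298.6 252.4]] seat [[233.4 138.7]] [[288.  258.5]]
0.015 hooktip [0.666 0.12  0.25 ] [[221.9 131.7]] [[296.8 257.5]] seat [[232.3 132.7]] [[286.1 263.7]]
-0.03 knob [[324.  195.6]] piv [[320.7 133.1]]
-0.015 knob [[323.  190.2]] piv [[319.4 127. ]]
0 knob [[321.9 184.8]] piv [[318.2 120.9]]
0.015 knob [[320.9 179.4]] piv [[317.  114.7]]
0.03 knob [[319.8 174. ]] piv [[315.8 108.6]]
```

```bash
cat > plan.py <<'E'
from h import *
PR=np.array([.6766,-.0175,.1845]); BK=np.array([.4501,-.3225,-.2991])
def w(q,P):
    c,s=np.cos(q[2]),np.sin(q[2]); return np.array([q[0]+c*P[0]-s*P[1],q[1]+s*P[0]+c*P[1],P[2]])
def tool(yaw,th):  # yaw= direction of tool z (=basket x); lean th of body to +y of that frame
    bx=np.array([np.cos(yaw),np.sin(yaw),0]);by=np.array([-np.sin(yaw),np.cos(yaw),0]);ez=np.array([0,0,1.])
    a=-(np.cos(th)*ez+np.sin(th)*by); return R.from_matrix(np.c_[np.cross(a,bx),a,bx])
def tcp(g,Rt): return np.asarray(g)+Rt.apply([0,.005,0])   # TCP from grasp point
def plan(pt,Rt,n=None):
    s=monitor.state(); R0=R.from_quat(s['tool_rot']); p0=s['tool_pos']
    d=np.asarray(pt)-p0; rv=(R0.inv()*Rt).as_rotvec()
    k=max(np.linalg.norm(d)/.045,np.linalg.norm(rv)/.14); n=n or max(5,int(np.ceil(k/5)*5))
    print('from',p0.round(4),'to',np.round(pt,4),'rows needed',round(k,1),'n',n)
    p=p0;Rc=R0
    for i in range(n):
        dR=R.from_rotvec(rv/n); t=Rc.inv().apply(d/n)
        print('  ',np.r_[rv/n,t].round(4).tolist()); Rc=Rc*dR
    return
def st():
    s=monitor.state(); print('t',round(s['t'],2),'tcp',s['tool_pos'].round(4),'f',s['force'].round(1),'gap',round(s['finger_gap'],3))
E
python3 - <<'E'
from plan import *
st(); Rt=tool(BK[2],np.radians(17))
g=w(BK,(-.022,0,.1475)); print(g); plan(tcp(g-Rt.apply([0,.09,0]),Rt),Rt)
E
```

```text
t 1.75 tcp [ 0.3106 -0.6551  0.2326] f [ 0.9 -0.3 -0.4] gap 1.0
[ 0.42907675 -0.31601747  0.1475    ]
from [ 0.3106 -0.6551  0.2326] to [ 0.4364 -0.2923  0.2288] rows needed 8.5 n 10
   [-0.011, 0.0736, -0.0283, -0.0274, 0.0004, 0.0269]
   [-0.011, 0.0736, -0.0283, -0.0293, -0.0007, 0.0248]
   [-0.011, 0.0736, -0.0283, -0.031, -0.0018, 0.0226]
   [-0.011, 0.0736, -0.0283, -0.0325, -0.003, 0.0202]
   [-0.011, 0.0736, -0.0283, -0.0338, -0.0041, 0.0177]
   [-0.011, 0.0736, -0.0283, -0.0349, -0.0053, 0.0152]
   [-0.011, 0.0736, -0.0283, -0.0357, -0.0064, 0.0125]
   [-0.011, 0.0736, -0.0283, -0.0364, -0.0075, 0.0098]
   [-0.011, 0.0736, -0.0283, -0.0368, -0.0087, 0.007]
   [-0.011, 0.0736, -0.0283, -0.0369, -0.0098, 0.0042]
```

>>> arm_command([
  [[-0.011, 0.0736, -0.0283, -0.0274, -0.003, 0.027, -1], [-0.011, 0.0736, -0.0283, -0.0293, -0.003, 0.025, -1], [-0.011, 0.0736, -0.0283, -0.031, -0.003, 0.0226, -1], [-0.011, 0.0736, -0.0283, -0.0325, -0.003, 0.02, -1], [-0.011, 0.0736, -0.0283, -0.0338, -0.003, 0.0177, -1]],
])

```text
t: 2.25
tool_pos: [0.3716, -0.4758, 0.2352]
tool_rot: [0.555, -0.452, 0.52, -0.466]
force: [1.5, -0.9, 0.3]
finger_gap: 1.0
```

>>> arm_command([
  [[-0.011, 0.0736, -0.0283, -0.035, -0.005, 0.015, -1], [-0.011, 0.0736, -0.0283, -0.0357, -0.006, 0.0125, -1], [-0.011, 0.0736, -0.0283, -0.0364, -0.0075, 0.01, -1], [-0.011, 0.0736, -0.0283, -0.0368, -0.0087, 0.007, -1], [-0.011, 0.0736, -0.0283, -0.0369, -0.0098, 0.004, -1]],
])

```text
t: 2.75
tool_pos: [0.442, -0.2895, 0.2324]
tool_rot: [0.489, -0.504, 0.638, -0.317]
force: [0.5, -0.2, 0.2]
finger_gap: 0.998
```

Run:
```python
from plan import *
st(); p=get_image('wrist'); 
im=p['image'].copy()
for P in [(.075,.045,.05),(.075,-.045,.05),(-.075,-.045,.05),(-.075,.045,.05),(.072,0,.115),(.055,0,.14),(0,0,.148),(-.022,0,.1475),(-.055,0,.14),(-.072,0,.115)]:
    u=proj(p,w(BK,P))[0]; print(P,u.round()); cv2.circle(im,tuple(int(x) for x in u.round()),3,(255,0,0),-1)
q=dict(p);q['image']=im; save(q,'w1')
Rt=tool(BK[2],np.radians(17));g=w(BK,(-.022,0,.1475))
plan(tcp(g-Rt.apply([0,.09,0]),Rt),Rt)
```

```text
t 2.75 tcp [ 0.442  -0.2895  0.2324] f [ 0.5 -0.2  0.2] gap 0.998
(0.075, 0.045, 0.05) [209. 112.]
(0.075, -0.045, 0.05) [291. 110.]
(-0.075, -0.045, 0.05) [295. 237.]
(-0.075, 0.045, 0.05) [222. 248.]
(0.072, 0, 0.115) [268. 108.]
(0.055, 0, 0.14) [277. 127.]
(0, 0, 0.148) [283. 195.]
(-0.022, 0, 0.1475) [284. 221.]
(-0.055, 0, 0.14) [283. 254.]
(-0.072, 0, 0.115) [276. 261.]
from [ 0.4472 -0.2806  0.231 ] to [ 0.4364 -0.2923  0.2288] rows needed 0.4 n 5
   [-0.0007, -0.0075, 0.0022, 0.0027, 0.0013, -0.0013]
   [-0.0007, -0.0075, 0.0022, 0.0026, 0.0013, -0.0013]
   [-0.0007, -0.0075, 0.0022, 0.0026, 0.0013, -0.0013]
   [-0.0007, -0.0075, 0.0022, 0.0026, 0.0013, -0.0013]
   [-0.0007, -0.0075, 0.0022, 0.0026, 0.0013, -0.0014]
```

View pics/w1.png

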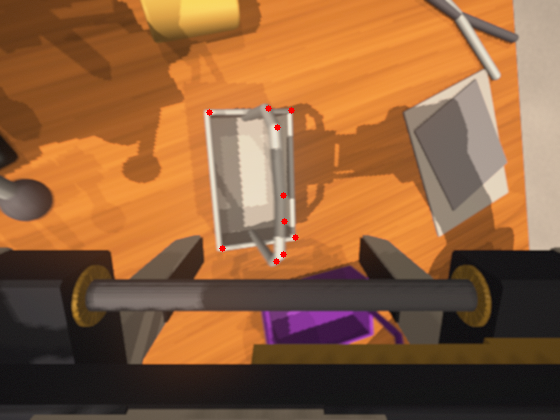

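Run:
```python
from plan import *
st()
Rt=tool(BK[2],np.radians(17));g=w(BK,(-.022,0,.1475))
plan(tcp(g-Rt.apply([0,.05,0]),Rt),Rt); 
print(tcp(g,Rt))
```

```text
t 2.8 tcp [ 0.4472 -0.2806  0.231 ] f [ 1.2  5.9 -1.9] gap 0.999
from [ 0.4472 -0.2806  0.231 ] to [ 0.433  -0.3034  0.1905] rows needed 1.1 n 5
   [-0.0007, -0.0075, 0.0022, 0.0026, 0.0093, -0.0013]
   [-0.0007, -0.0075, 0.0022, 0.0026, 0.0093, -0.0013]
   [-0.0007, -0.0075, 0.0022, 0.0026, 0.0093, -0.0013]
   [-0.0007, -0.0075, 0.0022, 0.0026, 0.0093, -0.0013]
   [-0.0007, -0.0075, 0.0022, 0.0026, 0.0093, -0.0014]
[ 0.428646   -0.31741443  0.14271848]
```

>>> arm_command([
  [[-0.001, -0.0095, 0.0028, 0.0033, 0.0093, -0.0016, -1], [-0.001, -0.0095, 0.0028, 0.0033, 0.0093, -0.0016, -1], [-0.001, -0.0095, 0.0028, 0.0033, 0.0093, -0.0016, -1], [-0.001, -0.0095, 0.0028, 0.0033, 0.0093, -0.0016, -1], [0, 0, 0, 0, 0, 0, -1]],
])

```text
t: 3.3
tool_pos: [0.4332, -0.3026, 0.1969]
tool_rot: [0.501, -0.5, 0.623, -0.334]
force: [0.2, -0.2, -0.2]
finger_gap: 1.006
```

Run:
```python
from plan import *
st()
Rt=tool(BK[2],np.radians(17));g=w(BK,(-.022,0,.1475))
plan(tcp(g,Rt),Rt)
```

```text
t 3.3 tcp [ 0.4332 -0.3026  0.1969] f [ 0.2 -0.2 -0.2] gap 1.006
from [ 0.4332 -0.3026  0.1969] to [ 0.4286 -0.3174  0.1427] rows needed 1.3 n 5
   [0.0, 0.0015, -0.0003, -0.0002, 0.0113, 0.0]
   [0.0, 0.0015, -0.0003, -0.0002, 0.0113, 0.0]
   [0.0, 0.0015, -0.0003, -0.0002, 0.0113, 0.0]
   [0.0, 0.0015, -0.0003, -0.0002, 0.0113, 0.0]
   [0.0, 0.0015, -0.0003, -0.0002, 0.0113, 0.0]
```

>>> arm_command([
  [[0, 0.0015, -0.0003, 0, 0.014, 0, -1], [0, 0.0015, -0.0003, 0, 0.014, 0, -1], [0, 0.0015, -0.0003, 0, 0.014, 0, -1], [0, 0.0015, -0.0003, 0, 0.014, 0, -1], [0, 0, 0, 0, 0, 0, -1]],
])

```text
t: 3.8
tool_pos: [0.4235, -0.3264, 0.1421]
tool_rot: [0.496, -0.504, 0.627, -0.327]
force: [0.1, 0.8, -0.2]
finger_gap: 0.996
```

Run:
```python
from plan import *
st()
Rt=tool(BK[2],np.radians(17));g=w(BK,(-.022,0,.1475))
plan(tcp(g,Rt),Rt)
p=get_image('wrist');save(p,'w2');p=get_image('scene');save(p,'s2')
```

```text
t 3.8 tcp [ 0.4235 -0.3264  0.1421] f [ 0.1  0.8 -0.2] gap 0.996
from [ 0.4235 -0.3264  0.1421] to [ 0.4286 -0.3174  0.1427] rows needed 0.2 n 5
   [0.0006, -0.0027, -0.0, -0.0019, -0.0007, 0.0004]
   [0.0006, -0.0027, -0.0, -0.0019, -0.0007, 0.0004]
   [0.0006, -0.0027, -0.0, -0.0019, -0.0007, 0.0004]
   [0.0006, -0.0027, -0.0, -0.0019, -0.0007, 0.0004]
   [0.0006, -0.0027, -0.0, -0.0019, -0.0007, 0.0005]
```

View pics/w2.png

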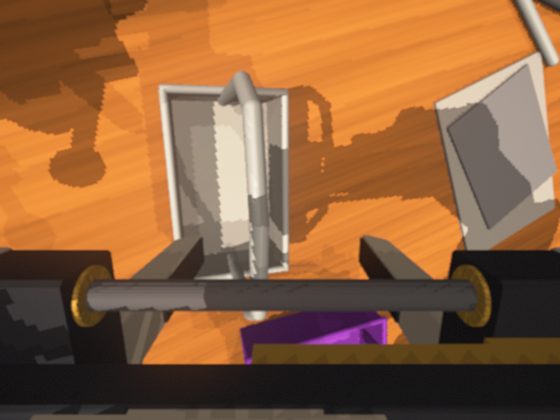

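View pics/s2.png

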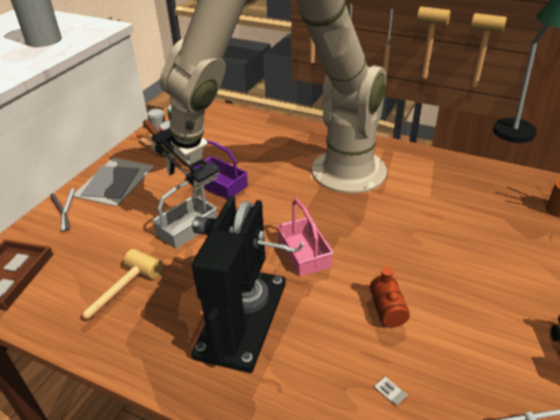

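>>> arm_command([
  [[0.001, -0.005, 0, -0.0032, -0.0011, 0.0007, -1], [0.001, -0.005, 0, -0.0032, -0.0011, 0.0007, -1], [0.001, -0.004, 0, -0.0032, -0.0011, 0.0007, -1], [0, 0, 0, 0, 0, 0, -1], [0, 0, 0, 0, 0, 0, -0.3]],
])

```text
t: 4.4
tool_pos: [0.431, -0.3163, 0.146]
tool_rot: [0.499, -0.499, 0.626, -0.333]
force: [0.2, -0.0, -0.3]
finger_gap: 0.953
```

Run:
```python
from plan import *
st()
Rt=tool(BK[2],np.radians(17));g=w(BK,(-.022,0,.1475))
plan(tcp(g,Rt),Rt)
p=get_image('wrist');save(p,'w3')
```

```text
t 4.4 tcp [ 0.431  -0.3163  0.146 ] f [ 0.2 -0.  -0.3] gap 0.953
from [ 0.431  -0.3163  0.146 ] to [ 0.4286 -0.3174  0.1427] rows needed 0.1 n 5
   [-0.0012, 0.0003, -0.0002, 0.0001, 0.0007, -0.0004]
   [-0.0012, 0.0003, -0.0002, 0.0001, 0.0007, -0.0004]
   [-0.0012, 0.0003, -0.0002, 0.0001, 0.0007, -0.0004]
   [-0.0012, 0.0003, -0.0002, 0.0001, 0.0007, -0.0004]
   [-0.0012, 0.0003, -0.0002, 0.0001, 0.0007, -0.0004]
```

View pics/w3.png

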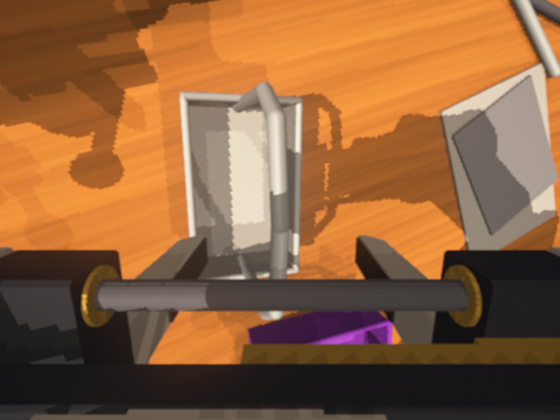

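Bar is centred between the jaws (column ~280). Lower 3 mm and close.

>>> arm_command([
  [[-0.003, 0, 0, 0, 0.0018, -0.001, -0.3], [-0.003, 0, 0, 0, 0.0018, -0.001, 0.2], [0, 0, 0, 0, 0, 0, 0.5], [0, 0, 0, 0, 0, 0, 1], [0, 0, 0, 0, 0, 0, 1]],
])

```text
t: 4.95
tool_pos: [0.4284, -0.3169, 0.1421]
tool_rot: [0.5, -0.501, 0.624, -0.332]
force: [-0.4, -0.2, -0.4]
finger_gap: 0.491
```

>>> arm_command([
  [[0, 0, 0, 0, 0, 0, 1], [0, 0, 0, 0, 0, 0, 1], [0, 0, 0, 0, 0, 0, 1], [0, 0, 0, 0, 0, 0, 1], [0, 0, 0, 0, 0, 0, 1]],
])

```text
t: 5.45
tool_pos: [0.4284, -0.3169, 0.1421]
tool_rot: [0.5, -0.501, 0.624, -0.332]
force: [-0.4, -0.4, -0.2]
finger_gap: 0.097
```

Run:
```python
from plan import *
st()
Rt=tool(BK[2],np.radians(17));g=w(BK,(-.022,0,.1475))
plan(tcp(g+[0,0,.04],Rt),Rt)
```

```text
t 5.45 tcp [ 0.4284 -0.3169  0.1421] f [-0.4 -0.4 -0.2] gap 0.097
from [ 0.4284 -0.3169  0.1421] to [ 0.4286 -0.3174  0.1827] rows needed 0.9 n 5
   [0.0002, 0.0003, -0.0002, 0.0024, -0.0077, 0.0001]
   [0.0002, 0.0003, -0.0002, 0.0024, -0.0077, 0.0001]
   [0.0002, 0.0003, -0.0002, 0.0024, -0.0077, 0.0001]
   [0.0002, 0.0003, -0.0002, 0.0024, -0.0077, 0.0001]
   [0.0002, 0.0003, -0.0002, 0.0024, -0.0077, 0.0001]
```

>>> arm_command([
  [[0, 0, 0, 0, 0, 0, 1], [0, 0, 0, 0.002, -0.0066, 0, 1], [0, 0, 0, 0.003, -0.0096, 0, 1], [0, 0, 0, 0.004, -0.0132, 0, 1], [0, 0, 0, 0.004, -0.0132, 0, 1]],
])

```text
t: 5.95
tool_pos: [0.4269, -0.3162, 0.1878]
tool_rot: [0.501, -0.502, 0.622, -0.331]
force: [-0.2, 0.0, -2.6]
finger_gap: 0.098
```

Run:
```python
from plan import *
st()
p=get_image('scene');
c=cv2.resize(p['image'][120:280,120:320],None,fx=4,fy=4); p['image']=c; save(p,'s4')
```

```text
t 5.95 tcp [ 0.4269 -0.3162  0.1878] f [-0.2  0.  -2.6] gap 0.098
```

View pics/s4.png

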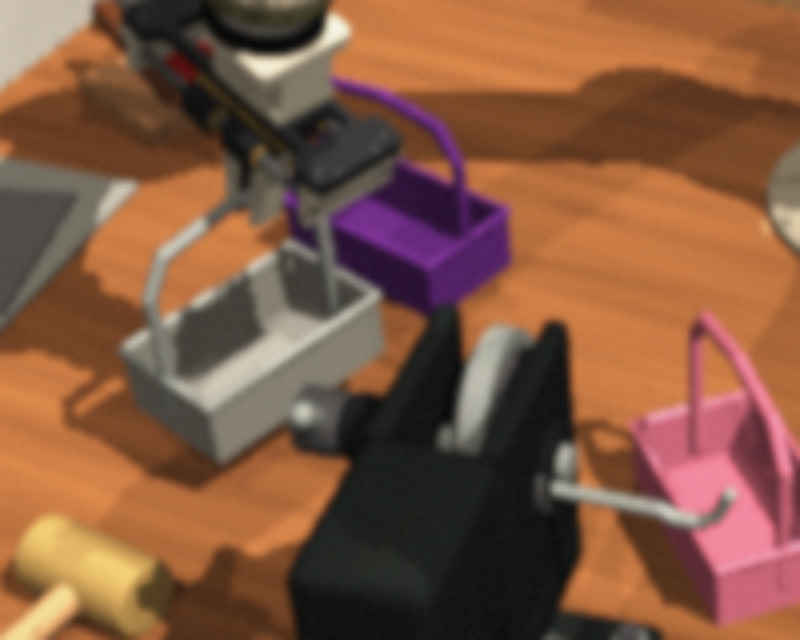

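```bash
cat >> plan.py <<'E'
TH=np.radians(17)
E
python3 - <<'E'
from plan import *
Rt=tool(-.2,TH); plan(tcp([.45,-.22,.42],Rt),Rt)
E
```

```text
from [ 0.4276 -0.3169  0.1898] to [ 0.4497 -0.2214  0.4152] rows needed 5.5 n 10
   [0.0032, -0.0093, -0.0001, -0.0028, -0.0244, -0.0008]
   [0.0032, -0.0093, -0.0001, -0.0028, -0.0244, -0.0007]
   [0.0032, -0.0093, -0.0001, -0.0028, -0.0244, -0.0006]
   [0.0032, -0.0093, -0.0001, -0.0028, -0.0244, -0.0005]
   [0.0032, -0.0093, -0.0001, -0.0028, -0.0244, -0.0004]
   [0.0032, -0.0093, -0.0001, -0.0028, -0.0244, -0.0003]
   [0.0032, -0.0093, -0.0001, -0.0028, -0.0244, -0.0001]
   [0.0032, -0.0093, -0.0001, -0.0028, -0.0244, -0.0]
   [0.0032, -0.0093, -0.0001, -0.0028, -0.0244, 0.0001]
   [0.0032, -0.0093, -0.0001, -0.0028, -0.0244, 0.0002]
```

>>> arm_command([
  [[0.003, -0.009, 0, 0, -0.02, 0, 1], [0.003, -0.009, 0, -0.002, -0.025, 0, 1], [0.003, -0.009, 0, -0.003, -0.025, 0, 1], [0.003, -0.009, 0, -0.003, -0.025, 0, 1], [0.003, -0.009, 0, -0.003, -0.025, 0, 1]],
])

```text
t: 6.5
tool_pos: [0.438, -0.2724, 0.3053]
tool_rot: [0.512, -0.491, 0.615, -0.345]
force: [0.5, -0.5, -2.3]
finger_gap: 0.097
```

>>> arm_command([
  [[0.003, -0.009, 0, -0.003, -0.025, 0, 1], [0.003, -0.009, 0, -0.003, -0.025, 0, 1], [0.003, -0.009, 0, -0.003, -0.025, 0, 1], [0.003, -0.009, 0, -0.003, -0.025, 0, 1], [0.003, -0.009, 0, -0.003, -0.015, 0, 1]],
])

```text
t: 7.0
tool_pos: [0.4477, -0.2238, 0.4178]
tool_rot: [0.522, -0.478, 0.607, -0.361]
force: [0.6, -0.0, -2.1]
finger_gap: 0.095
```

Run:
```python
from plan import *
Rt=tool(.05,TH); plan(tcp([.48,.02,.42],Rt),Rt,10)
```

```text
from [ 0.4477 -0.2238  0.4178] to [0.4801 0.0185 0.4152] rows needed 5.4 n 10
   [0.0075, -0.0244, -0.0005, -0.0234, -0.0068, -0.0018]
   [0.0075, -0.0244, -0.0005, -0.0235, -0.0068, -0.0011]
   [0.0075, -0.0244, -0.0005, -0.0235, -0.0068, -0.0005]
   [0.0075, -0.0244, -0.0005, -0.0235, -0.0068, 0.0001]
   [0.0075, -0.0244, -0.0005, -0.0235, -0.0068, 0.0007]
   [0.0075, -0.0244, -0.0005, -0.0234, -0.0068, 0.0013]
   [0.0075, -0.0244, -0.0005, -0.0234, -0.0068, 0.002]
   [0.0075, -0.0244, -0.0005, -0.0233, -0.0068, 0.0026]
   [0.0075, -0.0244, -0.0005, -0.0233, -0.0068, 0.0032]
   [0.0075, -0.0244, -0.0005, -0.0232, -0.0068, 0.0038]
```

>>> arm_command([
  [[0.0075, -0.0244, -0.0005, -0.015, -0.005, -0.001, 1], [0.0075, -0.0244, -0.0005, -0.0235, -0.0068, -0.001, 1], [0.0075, -0.0244, -0.0005, -0.0235, -0.0068, -0.0005, 1], [0.0075, -0.0244, -0.0005, -0.0235, -0.0068, 0, 1], [0.0075, -0.0244, -0.0005, -0.0235, -0.0068, 0.001, 1]],
])

```text
t: 7.5
tool_pos: [0.4608, -0.107, 0.417]
tool_rot: [0.551, -0.442, 0.583, -0.401]
force: [-0.5, 0.4, -1.7]
finger_gap: 0.098
```

>>> arm_command([
  [[0.0075, -0.0244, -0.0005, -0.0235, -0.0068, 0.0013, 1], [0.0075, -0.0244, -0.0005, -0.0235, -0.0068, 0.002, 1], [0.0075, -0.0244, -0.0005, -0.0235, -0.0068, 0.0026, 1], [0.0075, -0.0244, -0.0005, -0.0235, -0.0068, 0.003, 1], [0.0075, -0.0244, -0.0005, -0.0235, -0.0068, 0.004, 1]],
])

```text
t: 8.0
tool_pos: [0.4721, 0.0231, 0.411]
tool_rot: [0.582, -0.403, 0.553, -0.438]
force: [0.3, 0.7, -2.7]
finger_gap: 0.096
```

Run:
```python
from plan import *
st()
Rt=tool(PR[2],TH); print(w(PR,(-.052,.235,.4)));plan(tcp(w(PR,(-.052,.235,.36)),Rt),Rt,10)
```

```text
t 8.0 tcp [0.4721 0.0231 0.411 ] f [ 0.3  0.7 -2.7] gap 0.096
[0.5823706  0.20397194 0.4       ]
from [0.4721 0.0231 0.411 ] to [0.5826 0.2025 0.3552] rows needed 4.8 n 10
   [0.0038, -0.0114, -0.0001, -0.0181, 0.0003, 0.0122]
   [0.0038, -0.0114, -0.0001, -0.0179, 0.0003, 0.0124]
   [0.0038, -0.0114, -0.0001, -0.0178, 0.0004, 0.0126]
   [0.0038, -0.0114, -0.0001, -0.0176, 0.0004, 0.0128]
   [0.0038, -0.0114, -0.0001, -0.0175, 0.0005, 0.013]
   [0.0038, -0.0114, -0.0001, -0.0173, 0.0005, 0.0132]
   [0.0038, -0.0114, -0.0001, -0.0172, 0.0006, 0.0134]
   [0.0038, -0.0114, -0.0001, -0.017, 0.0006, 0.0136]
   [0.0038, -0.0114, -0.0001, -0.0169, 0.0007, 0.0138]
   [0.0038, -0.0114, -0.0001, -0.0167, 0.0007, 0.014]
```

>>> arm_command([
  [[0.0038, -0.0114, 0, -0.025, -0.008, 0.002, 1], [0.0038, -0.0114, 0, -0.032, -0.01, 0.002, 1], [0.0038, -0.0114, 0, -0.032, -0.01, 0.002, 1], [0.0038, -0.0114, 0, -0.032, -0.01, 0.002, 1], [0.0038, -0.0114, 0, -0.032, -0.01, 0.002, 1]],
])

```text
t: 8.5
tool_pos: [0.4625, 0.1903, 0.4079]
tool_rot: [0.597, -0.384, 0.538, -0.455]
force: [1.0, 0.1, -1.1]
finger_gap: 0.096
```

Run:
```python
from plan import *
st()
Rt=tool(PR[2],TH); plan(tcp(w(PR,(-.052,.235,.34)),Rt),Rt,5)
```

```text
t 8.5 tcp [0.4625 0.1903 0.4079] f [ 1.   0.1 -1.1] gap 0.096
from [0.4625 0.1903 0.4079] to [0.5826 0.2025 0.3352] rows needed 3.1 n 5
   [0.0046, -0.0099, -0.0001, -0.0035, 0.0139, 0.0242]
   [0.0046, -0.0099, -0.0001, -0.0033, 0.014, 0.0242]
   [0.0046, -0.0099, -0.0001, -0.003, 0.0142, 0.0242]
   [0.0046, -0.0099, -0.0001, -0.0028, 0.0143, 0.0241]
   [0.0046, -0.0099, -0.0001, -0.0026, 0.0144, 0.0241]
```

>>> arm_command([
  [[0.0046, -0.01, 0, 0, 0.014, 0.024, 1], [0.0046, -0.01, 0, 0, 0.014, 0.024, 1], [0.0046, -0.01, 0, 0, 0.014, 0.024, 1], [0.0046, -0.01, 0, 0, 0.014, 0.024, 1], [0.0046, -0.01, 0, 0, 0.014, 0.024, 1]],
])

```text
t: 9.0
tool_pos: [0.5804, 0.2012, 0.3341]
tool_rot: [0.609, -0.362, 0.52, -0.477]
force: [-0.1, 0.8, -2.3]
finger_gap: 0.096
```

>>> arm_command([
  [[0, 0, 0, 0, 0, 0, 1], [0, 0, 0, 0, 0, 0, 1], [0, 0, 0, 0, 0, 0, 1], [0, 0, 0, 0, 0, 0, 1], [0, 0, 0, 0, 0, 0, 1]],
])

```text
t: 9.5
tool_pos: [0.5779, 0.202, 0.3299]
tool_rot: [0.612, -0.362, 0.518, -0.476]
force: [0.5, 0.3, -3.1]
finger_gap: 0.095
```

Run:
```python
from plan import *
st()
Rt=tool(PR[2],TH); plan(tcp(w(PR,(-.052,.235,.272)),Rt),Rt,5)
for n in ['wrist','scene','top']:
    p=get_image(n);save(p,n+'5')
    for l in ('hook_seat','basket_handle'):
        print(n,l,[(round(d['p'],2),round(d['centre'][1]*560),round(d['centre'][0]*420)) for d in nets.look_for(p,l)])
    print(proj(p,w(PR,(-.03,.115,.228))),proj(p,w(PR,(-.03,.137,.25))),proj(p,w(PR,(-.03,.037,.234))))
```

```text
t 9.5 tcp [0.5779 0.202  0.3299] f [ 0.5  0.3 -3.1] gap 0.095
from [0.5779 0.202  0.3299] to [0.5826 0.2025 0.2672] rows needed 1.4 n 5
   [0.0006, 0.0052, -0.0007, -0.0035, 0.012, 0.0011]
   [0.0006, 0.0052, -0.0007, -0.0035, 0.012, 0.001]
   [0.0006, 0.0052, -0.0007, -0.0036, 0.012, 0.001]
   [0.0006, 0.0052, -0.0007, -0.0036, 0.012, 0.001]
   [0.0006, 0.0052, -0.0007, -0.0036, 0.012, 0.001]
wrist hook_seat [(0.57, 403, 179), (0.42, 452, 131)]
wrist basket_handle [(0.9, 451, 354), (0.86, 241, 167)]
[[369.52852861 179.56772501]] [[361.85167044 183.84849921]] [[439.35069651 179.10279097]]
scene hook_seat [(0.79, 275, 243)]
scene basket_handle [(0.65, 353, 261), (0.64, 303, 243), (0.6, 219, 175)]
[[291.68236591 248.56044851]] [[302.13860911 242.33565323]] [[255.1710859  240.46743794]]
top hook_seat []
top basket_handle [(0.7, 395, 303), (0.64, 266, 241), (0.55, 190, 181)]
[[235.54741258 150.84438822]] [[225.19377429 150.36752674]] [[267.5980245  144.43728263]]
```

View pics/wrist5.png

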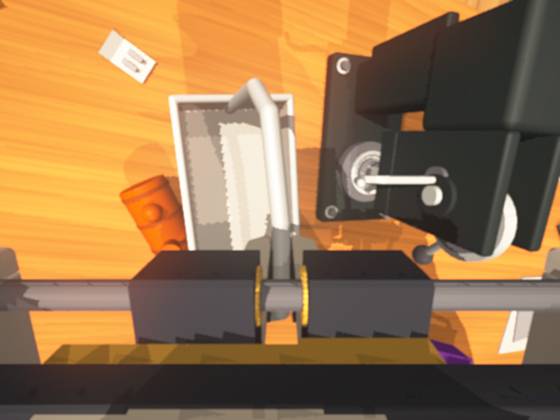

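View pics/scene5.png

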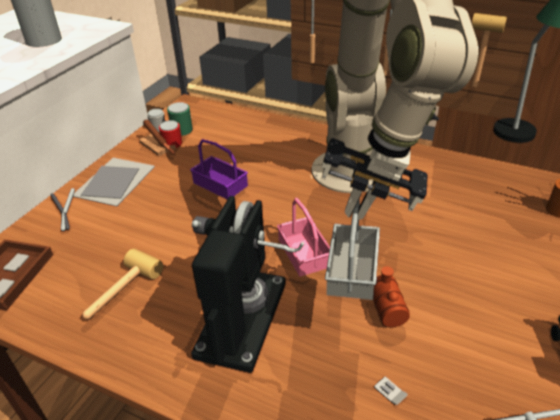

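View pics/top5.png

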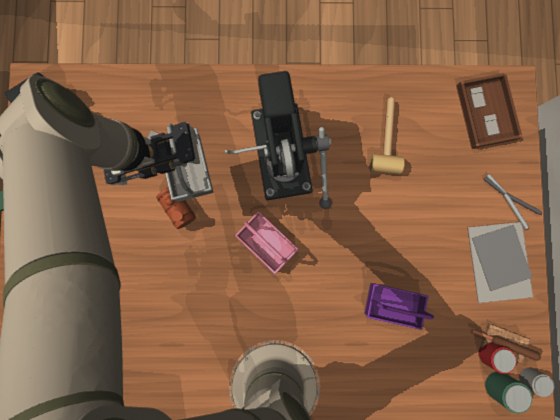

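Run:
```python
from plan import *
st()
Rt=tool(PR[2],TH); plan(tcp(w(PR,(-.052,.19,.274)),Rt),Rt,5)
```

```text
t 9.95 tcp [0.5785 0.2017 0.3295] f [ 0.3 -0.9 -2.6] gap 0.102
from [0.5785 0.2017 0.3295] to [0.5909 0.1583 0.2692] rows needed 1.7 n 5
   [0.0007, 0.0051, -0.0007, 0.0051, 0.0141, 0.0008]
   [0.0007, 0.0051, -0.0007, 0.0051, 0.0141, 0.0008]
   [0.0007, 0.0051, -0.0007, 0.0051, 0.0141, 0.0008]
   [0.0007, 0.0051, -0.0007, 0.0051, 0.0141, 0.0008]
   [0.0007, 0.0051, -0.0007, 0.0051, 0.0141, 0.0008]
```

>>> arm_command([
  [[0.0007, 0.006, -0.0008, 0.006, 0.014, 0.001, 1], [0.0007, 0.006, -0.0008, 0.006, 0.014, 0.001, 1], [0.0007, 0.006, -0.0008, 0.006, 0.014, 0.001, 1], [0.0007, 0.006, -0.0008, 0.006, 0.014, 0.001, 1], [0, 0, 0, 0, 0, 0, 1]],
])

```text
t: 10.45
tool_pos: [0.5906, 0.1635, 0.2817]
tool_rot: [0.605, -0.366, 0.527, -0.472]
force: [-1.1, -0.9, -1.6]
finger_gap: 0.092
```

Run:
```python
from plan import *
st()
Rt=tool(PR[2],TH); plan(tcp(w(PR,(-.052,.16,.27)),Rt),Rt,5)
p=get_image('wrist');save(p,'w6')
p=get_image('scene');save(p,'s6')
c=cv2.resize(p['image'][160:320,220:420],None,fx=4,fy=4); p['image']=c; save(p,'s6')
```

```text
t 10.45 tcp [0.5906 0.1635 0.2817] f [-1.1 -0.9 -1.6] gap 0.092
from [0.5906 0.1635 0.2817] to [0.5964 0.1288 0.2652] rows needed 0.9 n 5
   [-0.0002, 0.0003, -0.0002, 0.0058, 0.0052, -0.0002]
   [-0.0002, 0.0003, -0.0002, 0.0058, 0.0052, -0.0002]
   [-0.0002, 0.0003, -0.0002, 0.0058, 0.0052, -0.0001]
   [-0.0002, 0.0003, -0.0002, 0.0058, 0.0052, -0.0001]
   [-0.0002, 0.0003, -0.0002, 0.0058, 0.0052, -0.0001]
```

View pics/w6.png

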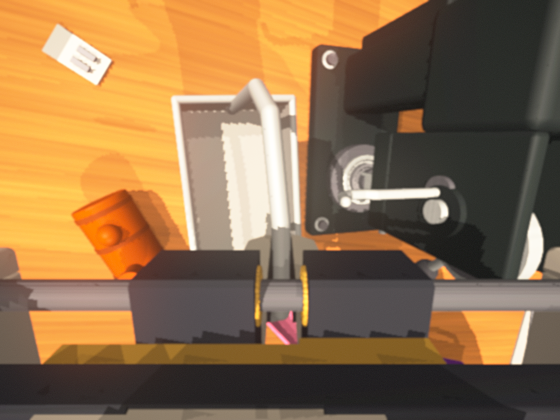

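View pics/s6.png

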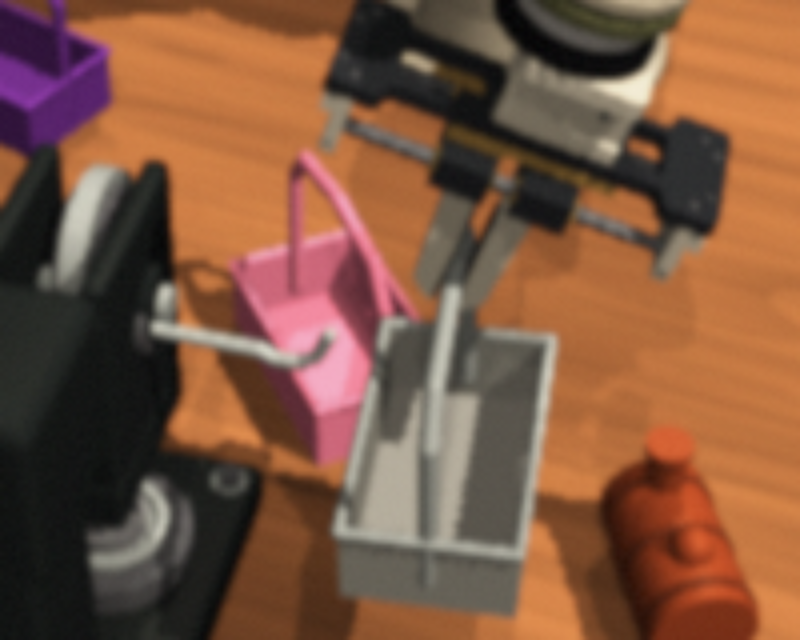

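Run:
```python
from plan import *
st()
Rt=tool(PR[2],TH); plan(tcp(w(PR,(-.052,.118,.268)),Rt),Rt,10)
```

```text
t 10.55 tcp [0.591  0.1655 0.283 ] f [ 0.   0.7 -2.5] gap 0.096
from [0.591  0.1655 0.283 ] to [0.6041 0.0875 0.2632] rows needed 1.8 n 10
   [-0.0003, 0.0003, -0.0003, 0.007, 0.0042, -0.0002]
   [-0.0003, 0.0003, -0.0003, 0.007, 0.0042, -0.0002]
   [-0.0003, 0.0003, -0.0003, 0.007, 0.0042, -0.0002]
   [-0.0003, 0.0003, -0.0003, 0.007, 0.0042, -0.0002]
   [-0.0003, 0.0003, -0.0003, 0.007, 0.0042, -0.0002]
   [-0.0003, 0.0003, -0.0003, 0.007, 0.0042, -0.0002]
   [-0.0003, 0.0003, -0.0003, 0.007, 0.0042, -0.0002]
   [-0.0003, 0.0003, -0.0003, 0.007, 0.0042, -0.0002]
   [-0.0003, 0.0003, -0.0003, 0.007, 0.0042, -0.0001]
   [-0.0003, 0.0003, -0.0003, 0.007, 0.0042, -0.0001]
```

>>> arm_command([
  [[0, 0, 0, 0.007, 0.004, 0, 1], [0, 0, 0, 0.007, 0.004, 0, 1], [0, 0, 0, 0.007, 0.004, 0, 1], [0, 0, 0, 0.007, 0.004, 0, 1], [0, 0, 0, 0.007, 0.004, 0, 1]],
])

```text
t: 11.05
tool_pos: [0.5996, 0.1269, 0.2755]
tool_rot: [0.603, -0.365, 0.526, -0.476]
force: [-0.3, 0.0, -2.8]
finger_gap: 0.097
```

Run:
```python
from plan import *
st()
Rt=tool(PR[2],TH); plan(tcp(w(PR,(-.052,.118,.268)),Rt),Rt,5)
```

```text
t 11.05 tcp [0.5996 0.1269 0.2755] f [-0.3  0.  -2.8] gap 0.097
from [0.5996 0.1269 0.2755] to [0.6041 0.0875 0.2632] rows needed 0.9 n 5
   [-0.0015, 0.001, -0.0009, 0.0069, 0.0046, -0.0006]
   [-0.0015, 0.001, -0.0009, 0.0069, 0.0046, -0.0006]
   [-0.0015, 0.001, -0.0009, 0.0069, 0.0046, -0.0006]
   [-0.0015, 0.001, -0.0009, 0.0069, 0.0046, -0.0006]
   [-0.0015, 0.001, -0.0009, 0.0068, 0.0047, -0.0006]
```

>>> arm_command([
  [[-0.0015, 0.001, -0.001, 0.0075, 0.003, -0.001, 1], [-0.0015, 0.001, -0.001, 0.0075, 0.003, -0.001, 1], [-0.0015, 0.001, -0.001, 0.0075, 0.003, -0.001, 1], [-0.0015, 0.001, -0.001, 0.0075, 0.003, -0.001, 1], [-0.0015, 0.001, -0.001, 0.005, 0.002, -0.001, 1]],
])

```text
t: 11.55
tool_pos: [0.6019, 0.0843, 0.2719]
tool_rot: [0.605, -0.367, 0.528, -0.47]
force: [0.7, 0.1, -1.8]
finger_gap: 0.099
```

Run:
```python
from plan import *
st()
Rt=tool(PR[2],TH); plan(tcp(w(PR,(-.052,.115,.25)),Rt),Rt,5)
p=get_image('wrist');save(p,'w7')
p=get_image('scene')
c=cv2.resize(p['image'][160:320,200:400],None,fx=4,fy=4); p['image']=c; save(p,'s7')
```

```text
t 11.55 tcp [0.6019 0.0843 0.2719] f [ 0.7  0.1 -1.8] gap 0.099
from [0.6019 0.0843 0.2719] to [0.6047 0.0846 0.2452] rows needed 0.6 n 5
   [0.0002, -0.0004, 0.0003, -0.0015, 0.0051, 0.0005]
   [0.0002, -0.0004, 0.0003, -0.0015, 0.0051, 0.0005]
   [0.0002, -0.0004, 0.0003, -0.0015, 0.0051, 0.0005]
   [0.0002, -0.0004, 0.0003, -0.0015, 0.0051, 0.0005]
   [0.0002, -0.0004, 0.0003, -0.0015, 0.0051, 0.0005]
```

View pics/w7.png

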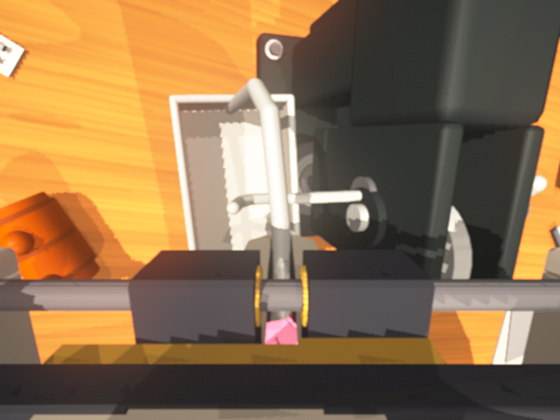

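View pics/s7.png

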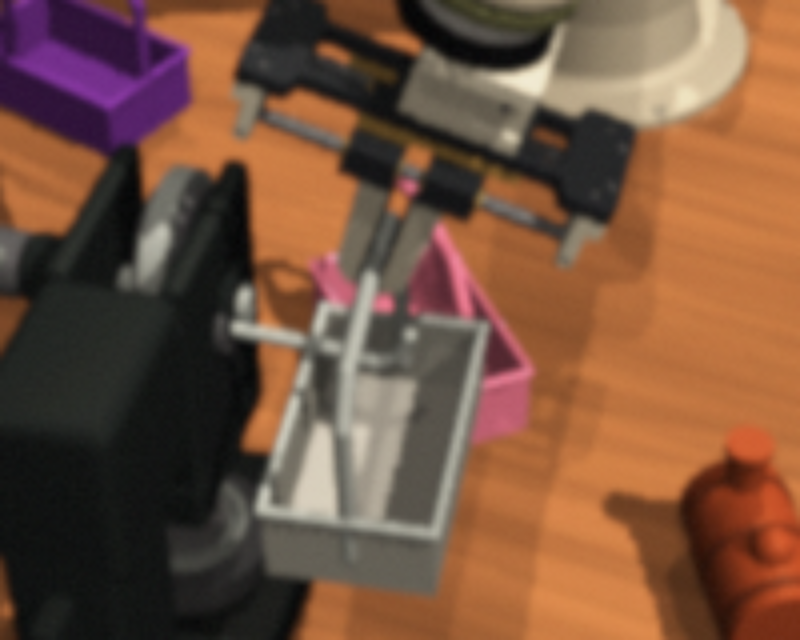

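>>> arm_command([
  [[0, 0, 0, -0.0015, 0.006, 0.001, 1], [0, 0, 0, -0.0015, 0.006, 0.001, 1], [0, 0, 0, -0.0015, 0.006, 0.001, 1], [0, 0, 0, -0.0015, 0.006, 0.001, 1], [0, 0, 0, 0, 0, 0, 1]],
])

```text
t: 12.15
tool_pos: [0.6063, 0.0854, 0.2445]
tool_rot: [0.605, -0.367, 0.527, -0.471]
force: [-0.5, -0.7, -2.3]
finger_gap: 0.098
```

Run:
```python
from plan import *
st()
Rt=tool(PR[2],TH); plan(tcp(w(PR,(-.052,.115,.234)),Rt),Rt,5)
```

```text
t 12.15 tcp [0.6063 0.0854 0.2445] f [-0.5 -0.7 -2.3] gap 0.098
from [0.6063 0.0854 0.2445] to [0.6047 0.0846 0.2292] rows needed 0.3 n 5
   [0.0002, -0.0, 0.0001, -0.0008, 0.0029, -0.0003]
   [0.0002, -0.0, 0.0001, -0.0008, 0.0029, -0.0003]
   [0.0002, -0.0, 0.0001, -0.0008, 0.0029, -0.0003]
   [0.0002, -0.0, 0.0001, -0.0008, 0.0029, -0.0003]
   [0.0002, -0.0, 0.0001, -0.0008, 0.0029, -0.0003]
```

>>> arm_command([
  [[0, 0, 0, -0.0008, 0.003, -0.0003, 1], [0, 0, 0, -0.0008, 0.003, -0.0003, 1], [0, 0, 0, -0.0008, 0.003, -0.0003, 1], [0, 0, 0, -0.0008, 0.003, -0.0003, 1], [0, 0, 0, 0, 0.001, 0, 1]],
])

```text
t: 12.65
tool_pos: [0.6052, 0.0848, 0.23]
tool_rot: [0.605, -0.366, 0.527, -0.471]
force: [-0.9, -0.2, -2.2]
finger_gap: 0.094
```

Run:
```python
from plan import *
st()
Rt=tool(PR[2],TH); plan(tcp(w(PR,(-.052,.115,.233)),Rt),Rt,5)
p=get_image('wrist');save(p,'w8')
p=get_image('scene')
c=cv2.resize(p['image'][160:320,200:400],None,fx=4,fy=4); p['image']=c; save(p,'s8')
st()
```

```text
t 12.65 tcp [0.6052 0.0848 0.23  ] f [-0.9 -0.2 -2.2] gap 0.094
from [0.6052 0.0848 0.23  ] to [0.6047 0.0846 0.2282] rows needed 0.0 n 5
   [0.0002, 0.0001, 0.0001, -0.0001, 0.0003, -0.0001]
   [0.0002, 0.0001, 0.0001, -0.0001, 0.0003, -0.0001]
   [0.0002, 0.0001, 0.0001, -0.0001, 0.0003, -0.0001]
   [0.0002, 0.0001, 0.0001, -0.0001, 0.0003, -0.0001]
   [0.0002, 0.0001, 0.0001, -0.0001, 0.0003, -0.0001]
t 12.75 tcp [0.6053 0.0847 0.2302] f [ 0.8 -0.8 -2.1] gap 0.097
```

View pics/w8.png

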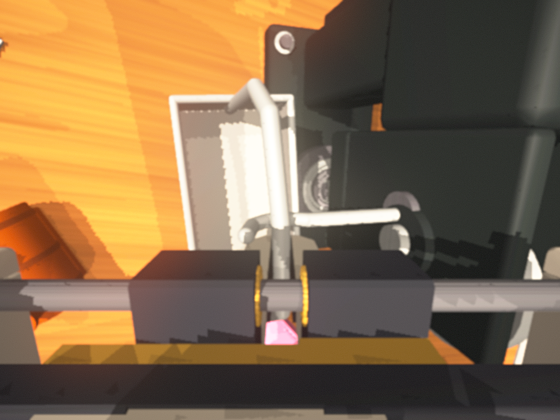

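View pics/s8.png

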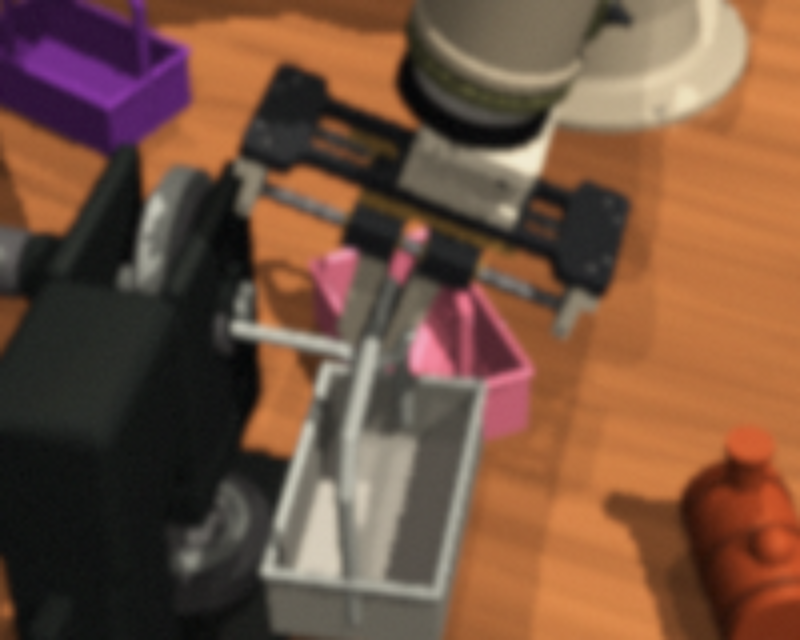

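>>> arm_command([
  [[0, 0, 0, -0.0004, 0.0012, 0, 1], [0, 0, 0, -0.0004, 0.0012, 0, 1], [0, 0, 0, 0, 0.0005, 0, 1], [0, 0, 0, 0, 0, 0, 1], [0, 0, 0, 0, 0, 0, 1]],
])

```text
t: 13.25
tool_pos: [0.6056, 0.0848, 0.2277]
tool_rot: [0.605, -0.366, 0.527, -0.471]
force: [-0.7, 0.9, -1.4]
finger_gap: 0.096
```

>>> arm_command([
  [[0, 0, 0, -0.0004, 0.0012, 0, 1], [0, 0, 0, -0.0004, 0.0012, 0, 1], [0, 0, 0, 0, 0.0005, 0, 1], [0, 0, 0, 0, 0, 0, 1], [0, 0, 0, 0, 0, 0, 1]],
])

```text
t: 13.75
tool_pos: [0.6056, 0.0847, 0.227]
tool_rot: [0.604, -0.366, 0.528, -0.471]
force: [-2.4, 0.1, 2.5]
finger_gap: 0.096
```

Run:
```python
from plan import *
st()
for i in range(3): get_image('top');st()
```

```text
t 13.75 tcp [0.6056 0.0847 0.227 ] f [-2.4  0.1  2.5] gap 0.096
t 13.8 tcp [0.6056 0.0847 0.2269] f [-2.8  0.   3. ] gap 0.096
t 13.85 tcp [0.6056 0.0847 0.2269] f [-1.8 -0.3  3.1] gap 0.095
t 13.9 tcp [0.6056 0.0847 0.2268] f [-2.7  0.7  4. ] gap 0.098
```

>>> arm_command([
  [[0, 0, 0, 0, -0.0004, 0, 0.7], [0, 0, 0, 0, 0, 0, 0.5], [0, 0, 0, 0, 0, 0, 0.3], [0, 0, 0, 0, 0, 0, 0.2], [0, 0, 0, 0, 0, 0, 0.2]],
])

```text
t: 14.4
tool_pos: [0.6065, 0.0846, 0.2266]
tool_rot: [0.604, -0.366, 0.528, -0.472]
force: [-0.5, -0.3, -0.5]
finger_gap: 0.393
```

Run:
```python
from plan import *
st()
p=get_image('wrist');save(p,'w9')
p=get_image('scene')
c=cv2.resize(p['image'][160:320,200:400],None,fx=4,fy=4); p['image']=c; save(p,'s9')
st()
```

```text
t 14.4 tcp [0.6065 0.0846 0.2266] f [-0.5 -0.3 -0.5] gap 0.393
t 14.5 tcp [0.6065 0.0847 0.2267] f [ 0.2 -0.6 -0.3] gap 0.399
```

View pics/w9.png

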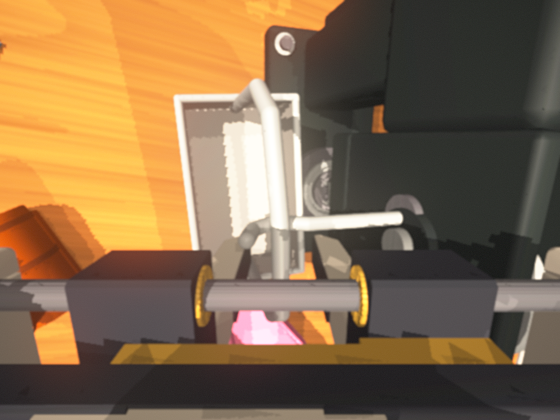

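View pics/s9.png

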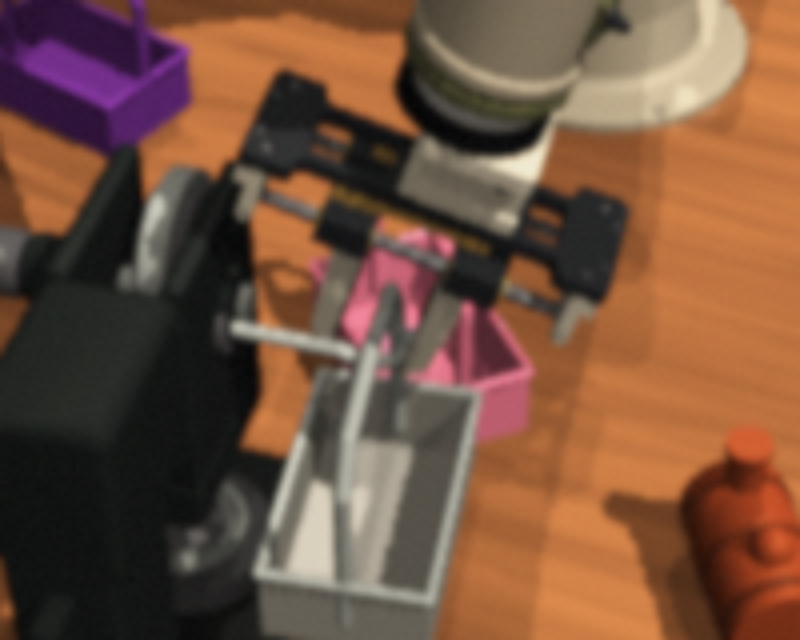

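>>> arm_command([
  [[0, 0, 0, 0, -0.01, 0, 0.2], [0, 0, 0, 0, -0.015, 0, 0.2], [0, 0, 0, 0, -0.025, 0, 0.2], [0, 0, 0, 0, -0.03, 0, 0.2], [0, 0, 0, 0, -0.03, 0, 0.2]],
])

```text
t: 15.0
tool_pos: [0.5984, 0.1162, 0.3339]
tool_rot: [0.606, -0.367, 0.527, -0.469]
force: [0.8, 0.4, -1.1]
finger_gap: 0.401
```

>>> arm_command([
  [[0, 0, 0, 0, -0.03, 0, 0.2], [0, 0, 0, 0, -0.03, -0.01, 0.2], [0, 0, 0, 0, -0.02, -0.02, 0.2], [0, 0, 0, 0, -0.02, -0.03, 0.2], [0, 0, 0, 0, -0.02, -0.03, 0.2]],
])

```text
t: 15.5
tool_pos: [0.5026, 0.1374, 0.458]
tool_rot: [0.604, -0.367, 0.528, -0.471]
force: [0.5, 0.3, 0.0]
finger_gap: 0.4
```

Run:
```python
from plan import *
st()
p=get_image('scene');save(p,'s10')
p=get_image('wrist');save(p,'w10')
p=get_image('top');save(p,'t10')
```

```text
t 15.5 tcp [0.5026 0.1374 0.458 ] f [0.5 0.3 0. ] gap 0.4
```

View pics/s10.png

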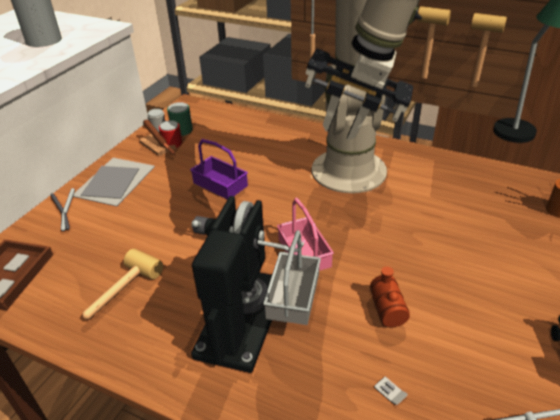

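View pics/w10.png

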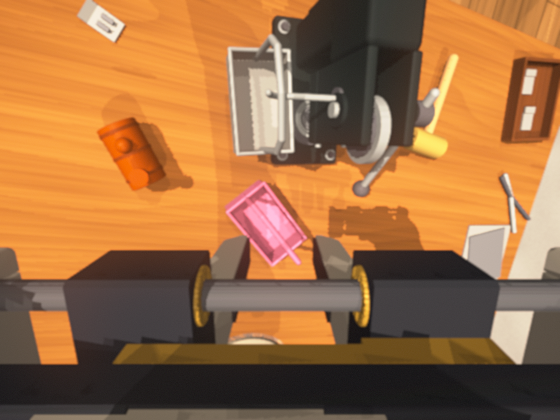

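View pics/t10.png

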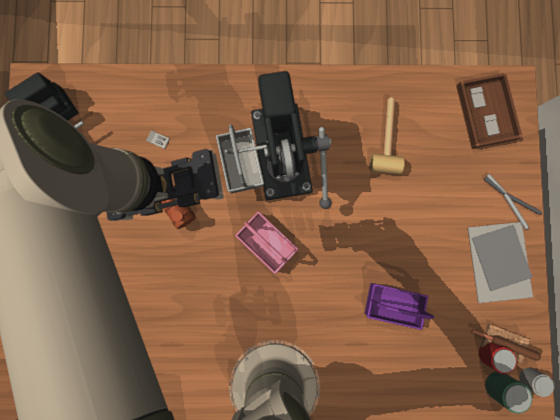

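```bash
cat >> plan.py <<'E'
def toolp(yaw,ph):
    bx=np.array([np.cos(yaw),np.sin(yaw),0]);by=np.array([-np.sin(yaw),np.cos(yaw),0]);ez=np.array([0,0,1.])
    a=-np.cos(ph)*ez+np.sin(ph)*bx; return R.from_matrix(np.c_[-by,a,np.cross(-by,a)])
PIVX=-.048
def knob(q,px=None): 
    px=PIVX if px is None else px
    return w(PR,(px-.19*np.cos(q-.8),-.09,.235+.19*np.sin(q-.8)))
PH=np.radians(10)
E
python3 - <<'E'
from plan import *
st(); print(knob(0),knob(1.3))
Rt=toolp(PR[2],PH); plan(tcp(knob(0)+[-.01,0,.28],Rt),Rt)
E
```

```text
t 15.65 tcp [0.503  0.1377 0.4588] f [-0.4 -0.1 -0.4] gap 0.401
[ 0.51579797 -0.1390631   0.09870234] [ 0.48201482 -0.14536779  0.32609085]
from [0.503  0.1377 0.4588] to [ 0.5067 -0.1389  0.3738] rows needed 6.4 n 10
   [0.0169, 0.0025, 0.0295, 0.0236, 0.0161, -0.0047]
   [0.0169, 0.0025, 0.0295, 0.0241, 0.0153, -0.005]
   [0.0169, 0.0025, 0.0295, 0.0245, 0.0145, -0.0051]
   [0.0169, 0.0025, 0.0295, 0.025, 0.0136, -0.0053]
   [0.0169, 0.0025, 0.0295, 0.0254, 0.0128, -0.0055]
   [0.0169, 0.0025, 0.0295, 0.0257, 0.012, -0.0056]
   [0.0169, 0.0025, 0.0295, 0.0261, 0.0111, -0.0058]
   [0.0169, 0.0025, 0.0295, 0.0264, 0.0102, -0.0059]
   [0.0169, 0.0025, 0.0295, 0.0267, 0.0094, -0.006]
   [0.0169, 0.0025, 0.0295, 0.027, 0.0085, -0.0061]
```

>>> arm_command([
  [[0.017, 0.0025, 0.03, 0.02, 0.012, -0.005, -1], [0.017, 0.0025, 0.03, 0.024, 0.013, -0.005, -1], [0.017, 0.0025, 0.03, 0.025, 0.012, -0.005, -1], [0.017, 0.0025, 0.03, 0.025, 0.0125, -0.005, -1], [0.017, 0.0025, 0.03, 0.025, 0.0125, -0.006, -1]],
])

```text
t: 16.15
tool_pos: [0.5073, 0.0059, 0.4219]
tool_rot: [0.55, -0.389, 0.507, -0.538]
force: [0.4, 0.1, 0.1]
finger_gap: 0.784
```

>>> arm_command([
  [[0.017, 0.0025, 0.03, 0.0257, 0.012, -0.006, -1], [0.017, 0.0025, 0.03, 0.026, 0.011, -0.006, -1], [0.017, 0.0025, 0.03, 0.0264, 0.01, -0.006, -1], [0.017, 0.0025, 0.03, 0.0267, 0.009, -0.006, -1], [0.01, 0.0025, 0.02, 0.025, 0.0085, -0.006, -1]],
])

```text
t: 16.65
tool_pos: [0.5111, -0.1392, 0.375]
tool_rot: [-0.495, 0.41, -0.488, 0.591]
force: [0.2, -0.1, -0.2]
finger_gap: 0.997
```

>>> arm_command([
  [[0, 0, 0, 0, 0, 0, -1], [0, 0, 0, 0, 0, 0, -1], [0, 0, 0, 0, 0, 0, -1], [0, 0, 0, 0, 0, 0, -1], [0, 0, 0, 0, 0, 0, -1]],
])

```text
t: 17.15
tool_pos: [0.5114, -0.1431, 0.3725]
tool_rot: [-0.495, 0.412, -0.489, 0.588]
force: [-0.4, -0.4, -0.7]
finger_gap: 1.0
```

Run:
```python
from plan import *
st()
p=get_image('wrist');save(p,'w11')
print([(round(d['p'],2),round(d['centre'][1]*560),round(d['centre'][0]*420)) for d in nets.look_for(p,'lever_knob')])
print(proj(p,knob(0)), proj(p,w(PR,(PIVX,-.09,.235))))
for P in [(-.135,.07,.03),(-.135,-.07,.03)]: print(proj(p,w(PR,P)))
Rt=toolp(PR[2],PH); plan(tcp(knob(0)+[0,0,.1],Rt),Rt,10)
```

```text
t 17.15 tcp [ 0.5114 -0.1431  0.3725] f [-0.4 -0.4 -0.7] gap 1.0
[(0.92, 197, 109)]
[[279.19664185 210.15492559]] [[278.24064048  86.93072107]]
[[184.94565472 180.17299074]]
[[267.6188378  180.15253537]]
from [ 0.5114 -0.1432  0.3726] to [ 0.5167 -0.1389  0.1938] rows needed 4.0 n 10
   [0.0004, -0.0001, -0.0, -0.0003, 0.0177, -0.0024]
   [0.0004, -0.0001, -0.0, -0.0003, 0.0177, -0.0025]
   [0.0004, -0.0001, -0.0, -0.0003, 0.0177, -0.0025]
   [0.0004, -0.0001, -0.0, -0.0003, 0.0177, -0.0025]
   [0.0004, -0.0001, -0.0, -0.0003, 0.0177, -0.0025]
   [0.0004, -0.0001, -0.0, -0.0003, 0.0177, -0.0025]
   [0.0004, -0.0001, -0.0, -0.0003, 0.0177, -0.0025]
   [0.0004, -0.0001, -0.0, -0.0003, 0.0177, -0.0025]
   [0.0004, -0.0001, -0.0, -0.0003, 0.0177, -0.0025]
   [0.0004, -0.0001, -0.0, -0.0003, 0.0177, -0.0025]
```

View pics/w11.png

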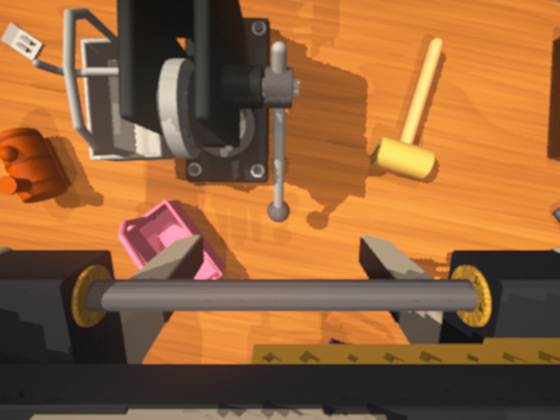

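>>> arm_command([
  [[0.0005, 0, 0, 0, 0.025, -0.003, -1], [0.0005, 0, 0, 0, 0.035, -0.005, -1], [0.0005, 0, 0, 0, 0.035, -0.005, -1], [0.0005, 0, 0, 0, 0.035, -0.005, -1], [0.0005, 0, 0, 0, 0.035, -0.005, -1]],
])

```text
t: 17.75
tool_pos: [0.5226, -0.1403, 0.208]
tool_rot: [-0.493, 0.405, -0.492, 0.593]
force: [1.5, 0.0, -0.3]
finger_gap: 1.004
```

>>> arm_command([
  [[0, 0, 0, 0, 0.01, 0, -1], [0, 0, 0, 0, 0, 0, -1], [0, 0, 0, 0, 0, 0, -1], [0, 0, 0, 0, 0, 0, -1], [0, 0, 0, 0, 0, 0, -1]],
])

```text
t: 18.25
tool_pos: [0.525, -0.139, 0.1983]
tool_rot: [-0.493, 0.405, -0.491, 0.593]
force: [-0.4, 0.6, 0.7]
finger_gap: 1.0
```

Run:
```python
from plan import *
st()
p=get_image('wrist');save(p,'w12')
print([(round(d['p'],2),round(d['centre'][1]*560),round(d['centre'][0]*420)) for d in nets.look_for(p,'lever_knob')])
print(proj(p,knob(0)))
Rt=toolp(PR[2],PH); plan(tcp(knob(0)+[0,0,.001],Rt),Rt,10)
```

```text
t 18.25 tcp [ 0.525  -0.139   0.1983] f [-0.4  0.6  0.7] gap 1.0
[(0.62, 95, 93)]
[[279.23682206 243.67545814]]
from [ 0.5249 -0.139   0.1981] to [ 0.5167 -0.1389  0.0948] rows needed 2.3 n 10
   [-0.0012, 0.0007, 0.0002, -0.0002, 0.01, -0.0027]
   [-0.0012, 0.0007, 0.0002, -0.0002, 0.01, -0.0027]
   [-0.0012, 0.0007, 0.0002, -0.0002, 0.01, -0.0027]
   [-0.0012, 0.0007, 0.0002, -0.0002, 0.01, -0.0027]
   [-0.0012, 0.0007, 0.0002, -0.0002, 0.01, -0.0027]
   [-0.0012, 0.0007, 0.0002, -0.0002, 0.01, -0.0027]
   [-0.0012, 0.0007, 0.0002, -0.0002, 0.01, -0.0026]
   [-0.0012, 0.0007, 0.0002, -0.0002, 0.01, -0.0026]
   [-0.0012, 0.0007, 0.0002, -0.0002, 0.01, -0.0026]
   [-0.0012, 0.0007, 0.0002, -0.0002, 0.01, -0.0026]
```

View pics/w12.png

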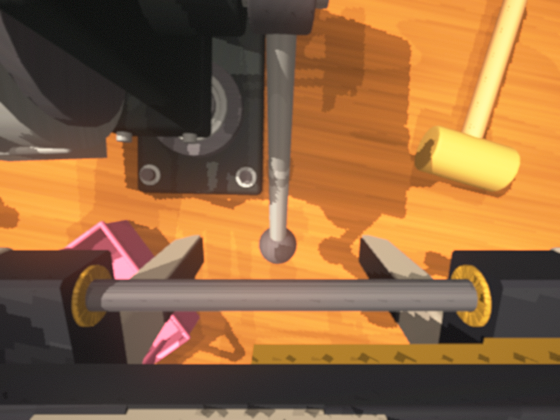

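>>> arm_command([
  [[-0.001, 0.0007, 0, 0, 0.012, -0.003, -1], [-0.001, 0.0007, 0, 0, 0.012, -0.003, -1], [-0.001, 0.0007, 0, 0, 0.012, -0.003, -1], [-0.001, 0.0007, 0, 0, 0.012, -0.003, -1], [-0.001, 0.0007, 0, 0, 0.012, -0.003, -1]],
])

```text
t: 18.85
tool_pos: [0.5225, -0.1399, 0.1351]
tool_rot: [-0.493, 0.405, -0.492, 0.592]
force: [-0.2, 0.9, 1.0]
finger_gap: 1.002
```

Run:
```python
from plan import *
st()
Rt=toolp(PR[2],PH); plan(tcp(knob(0)+[0,0,.001],Rt),Rt,5)
```

```text
t 18.85 tcp [ 0.5225 -0.1399  0.1351] f [-0.2  0.9  1. ] gap 1.002
from [ 0.5225 -0.1399  0.1351] to [ 0.5167 -0.1389  0.0948] rows needed 0.9 n 5
   [-0.0024, 0.0008, 0.0009, -0.0005, 0.0077, -0.0026]
   [-0.0024, 0.0008, 0.0009, -0.0004, 0.0077, -0.0026]
   [-0.0024, 0.0008, 0.0009, -0.0004, 0.0077, -0.0026]
   [-0.0024, 0.0008, 0.0009, -0.0004, 0.0077, -0.0025]
   [-0.0024, 0.0008, 0.0009, -0.0004, 0.0077, -0.0025]
```

>>> arm_command([
  [[-0.0024, 0.001, 0.001, 0, 0.0095, -0.003, -1], [-0.0024, 0.001, 0.001, 0, 0.0095, -0.003, -1], [-0.0024, 0.001, 0.001, 0, 0.0095, -0.003, -1], [-0.0024, 0.001, 0.001, 0, 0.0085, -0.003, -1], [0, 0, 0, 0, 0, 0, -1]],
])

```text
t: 19.35
tool_pos: [0.5159, -0.1411, 0.0914]
tool_rot: [-0.494, 0.412, -0.489, 0.589]
force: [0.6, 0.6, 0.0]
finger_gap: 1.004
```

Run:
```python
from plan import *
st()
p=get_image('wrist');save(p,'w13')
Rt=toolp(PR[2],PH); plan(tcp(knob(0),Rt),Rt,5)
```

```text
t 19.35 tcp [ 0.5159 -0.1411  0.0914] f [0.6 0.6 0. ] gap 1.004
from [ 0.5162 -0.1411  0.0918] to [ 0.5167 -0.1389  0.0938] rows needed 0.1 n 5
   [0.0001, -0.0002, -0.0001, -0.0004, -0.0004, 0.0002]
   [0.0001, -0.0002, -0.0001, -0.0004, -0.0004, 0.0002]
   [0.0001, -0.0002, -0.0001, -0.0004, -0.0004, 0.0002]
   [0.0001, -0.0002, -0.0001, -0.0004, -0.0004, 0.0002]
   [0.0001, -0.0002, -0.0001, -0.0004, -0.0004, 0.0002]
```

View pics/w13.png

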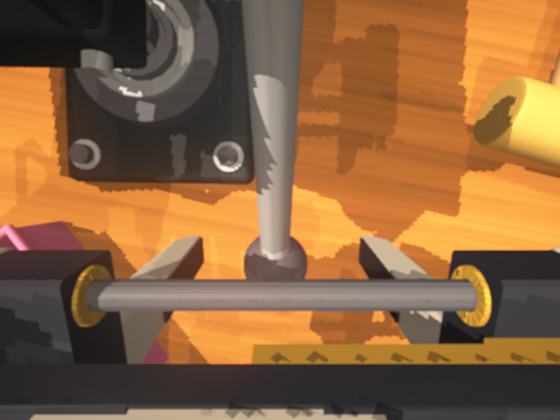

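Run:
```python
from plan import *
p=get_image('wrist'); s=monitor.state(); Rc=R.from_quat(s['tool_rot'])
print(proj(p,s['tool_pos']+Rc.apply([0,-.005,0])),proj(p,knob(0)))
```

```text
[[282.15109161 263.00676678]] [[277.98223449 262.5929829 ]]
```

>>> arm_command([
  [[0, 0, 0, -0.001, -0.001, 0.0005, -1], [0, 0, 0, -0.001, -0.001, 0.0005, -1], [0, 0, 0, -0.0005, 0, 0, -0.5], [0, 0, 0, 0, 0, 0, 0], [0, 0, 0, 0, 0, 0, 0.1]],
])

```text
t: 19.95
tool_pos: [0.5178, -0.1383, 0.0965]
tool_rot: [-0.494, 0.41, -0.49, 0.59]
force: [-0.0, 0.1, -0.0]
finger_gap: 0.792
```

Run:
```python
from plan import *
p=get_image('wrist'); s=monitor.state(); Rc=R.from_quat(s['tool_rot']);st();save(p,'w14')
print(proj(p,s['tool_pos']+Rc.apply([0,-.005,0])),proj(p,knob(0)))
```

```text
t 20.0 tcp [ 0.5178 -0.1383  0.0965] f [-0.5  0.  -0. ] gap 0.748
[[281.97586904 263.31156805]] [[282.72622495 264.29483585]]
```

View pics/w14.png

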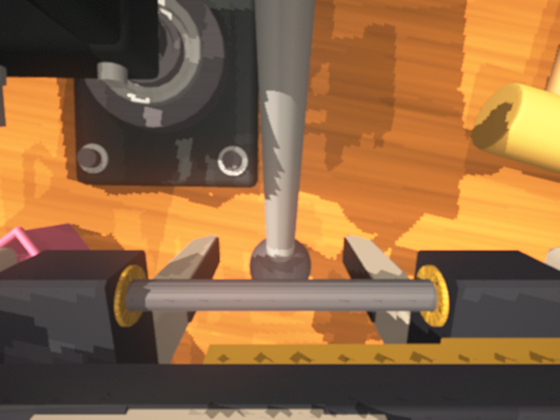

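>>> arm_command([
  [[0, 0, 0, 0, 0.0015, 0, 0.1], [0, 0, 0, 0, 0.001, 0, 0.3], [0, 0, 0, 0, 0, 0, 0.6], [0, 0, 0, 0, 0, 0, 1], [0, 0, 0, 0, 0, 0, 1]],
])

```text
t: 20.5
tool_pos: [0.5181, -0.1376, 0.0937]
tool_rot: [-0.494, 0.41, -0.49, 0.59]
force: [-1.0, 3.0, 2.4]
finger_gap: 0.351
```

>>> arm_command([
  [[0, 0, 0, 0, 0, 0, 1], [0, 0, 0, 0, 0, 0, 1], [0, 0, 0, 0, 0, 0, 1], [0, 0, 0, 0, 0, 0, 1], [0, 0, 0, 0, 0, 0, 1]],
])

```text
t: 21.0
tool_pos: [0.5181, -0.1376, 0.0937]
tool_rot: [-0.494, 0.41, -0.49, 0.59]
force: [-0.2, 0.8, 0.1]
finger_gap: 0.347
```

Run:
```python
from plan import *
p=get_image('wrist'); s=monitor.state(); Rc=R.from_quat(s['tool_rot']);st()
g=s['tool_pos']+Rc.apply([0,-.005,0]); print('grasp',g,'knob',knob(0),Rc.as_matrix().round(3))
Rt=toolp(PR[2],PH)
for q in (.25,.5,.8,1.05,1.3): print(q,(knob(q)+g-knob(0)).round(4),(knob(q)+s['tool_pos']-knob(0)).round(4))
```

```text
t 21.05 tcp [ 0.5181 -0.1376  0.0937] f [ 0.8  0.9 -0.3] gap 0.35
grasp [ 0.51725598 -0.13772786  0.09866523] knob [ 0.51579797 -0.1390631   0.09870234] [[ 0.184  0.173  0.968]
 [-0.983  0.032  0.181]
 [ 0.    -0.984  0.176]]
0.25 [ 0.4882 -0.1432  0.1357] [ 0.489  -0.143   0.1307]
0.5 [ 0.469  -0.1467  0.1788] [ 0.4698 -0.1466  0.1739]
0.8 [ 0.4606 -0.1483  0.235 ] [ 0.4615 -0.1481  0.23  ]
1.05 [ 0.4664 -0.1472  0.282 ] [ 0.4673 -0.1471  0.277 ]
1.3 [ 0.4835 -0.144   0.3261] [ 0.4843 -0.1439  0.3211]
```

```bash
cat >> plan.py <<'E'
T0=np.array([.5181,-.1376,.0937])
R0L=R.from_quat([-0.494,0.41,-0.49,0.59])
def lq():
    s=monitor.state();d=s['tool_pos']-T0+knob(0)-w(PR,(PIVX,-.09,.235)); 
    bx=np.array([np.cos(PR[2]),np.sin(PR[2]),0]); a=-d@bx
    return .8+np.arctan2(d[2],a), np.hypot(a,d[2])
def arc(q1,n=5):
    s=monitor.state(); st(); q,r=lq(); print('q',round(q,4),'r',round(r,4))
    Rc=R.from_quat(s['tool_rot']); rv=(Rc.inv()*R0L).as_rotvec(); prev=s['tool_pos']
    for i in range(n):
        t=T0+knob(q+(q1-q)*(i+1)/n)-knob(0); print(np.r_[rv/n,Rc.inv().apply(t-prev)].round(4).tolist()); prev=t
E
python3 -c "
from plan import *
arc(.25)"
```

```text
t 21.05 tcp [ 0.5181 -0.1376  0.0937] f [ 0.8  0.9 -0.3] gap 0.35
q 0.0001 r 0.1899
[-0.0001, -0.0001, -0.0, 0.0, -0.0078, -0.0054]
[-0.0001, -0.0001, -0.0, -0.0, -0.0081, -0.0049]
[-0.0001, -0.0001, -0.0, -0.0, -0.0083, -0.0045]
[-0.0001, -0.0001, -0.0, -0.0, -0.0086, -0.0041]
[-0.0001, -0.0001, -0.0, -0.0, -0.0088, -0.0037]
```

>>> arm_command([
  [[0, 0, 0, 0, -0.0078, -0.0054, 1], [0, 0, 0, 0, -0.008, -0.005, 1], [0, 0, 0, 0, -0.0083, -0.0045, 1], [0, 0, 0, 0, -0.0086, -0.004, 1], [0, 0, 0, 0, -0.0088, -0.0037, 1]],
])

```text
t: 21.55
tool_pos: [0.4875, -0.1428, 0.1327]
tool_rot: [-0.494, 0.41, -0.49, 0.59]
force: [3.1, 3.2, -3.7]
finger_gap: 0.352
```

```bash
python3 -c "
from plan import *
arc(.55)"
```

```text
t 21.55 tcp [ 0.4875 -0.1428  0.1327] f [ 3.1  3.2 -3.7] gap 0.352
q 0.2629 r 0.1902
[-0.0001, 0.0001, -0.0002, 0.0005, -0.0104, -0.0034]
[-0.0001, 0.0001, -0.0002, -0.0, -0.0105, -0.0029]
[-0.0001, 0.0001, -0.0002, -0.0, -0.0107, -0.0023]
[-0.0001, 0.0001, -0.0002, -0.0, -0.0108, -0.0017]
[-0.0001, 0.0001, -0.0002, -0.0, -0.0109, -0.0011]
```

>>> arm_command([
  [[0, 0, 0, 0.0005, -0.0104, -0.0034, 1], [0, 0, 0, 0, -0.0105, -0.003, 1], [0, 0, 0, 0, -0.0107, -0.0023, 1], [0, 0, 0, 0, -0.0108, -0.0017, 1], [0, 0, 0, 0, -0.011, -0.001, 1]],
])

```text
t: 22.05
tool_pos: [0.4647, -0.1467, 0.1882]
tool_rot: [-0.493, 0.41, -0.489, 0.591]
force: [4.5, 2.9, -4.5]
finger_gap: 0.351
```

```bash
python3 -c "
from plan import *
arc(.82)"
```

```text
t 22.05 tcp [ 0.4647 -0.1467  0.1882] f [ 4.5  2.9 -4.5] gap 0.351
q 0.5795 r 0.1911
[-0.0002, 0.0002, -0.0004, 0.0009, -0.0092, 0.001]
[-0.0002, 0.0002, -0.0004, -0.0, -0.0091, 0.0003]
[-0.0002, 0.0002, -0.0004, -0.0, -0.0091, 0.0007]
[-0.0002, 0.0002, -0.0004, -0.0, -0.0091, 0.0011]
[-0.0002, 0.0002, -0.0004, -0.0, -0.009, 0.0016]
```

>>> arm_command([
  [[0, 0, 0, 0.0009, -0.0092, 0.001, 1], [0, 0, 0, 0, -0.0091, 0.0004, 1], [0, 0, 0, 0, -0.0091, 0.0007, 1], [0, 0, 0, 0, -0.0091, 0.0011, 1], [0, 0, 0, 0, -0.009, 0.0016, 1]],
])

```text
t: 22.55
tool_pos: [0.4596, -0.1475, 0.2377]
tool_rot: [-0.494, 0.411, -0.488, 0.591]
force: [4.2, 3.7, -4.8]
finger_gap: 0.348
```

```bash
python3 -c "
from plan import *
arc(1.05)"
```

```text
t 22.55 tcp [ 0.4596 -0.1475  0.2377] f [ 4.2  3.7 -4.8] gap 0.348
q 0.8403 r 0.1919
[0.0003, 0.0002, -0.0008, 0.001, -0.0074, 0.0037]
[0.0003, 0.0002, -0.0008, -0.0, -0.0077, 0.0022]
[0.0003, 0.0002, -0.0008, -0.0, -0.0076, 0.0025]
[0.0003, 0.0002, -0.0008, -0.0, -0.0074, 0.0028]
[0.0003, 0.0002, -0.0008, -0.0, -0.0073, 0.0031]
```

>>> arm_command([
  [[0, 0, -0.0008, 0.001, -0.0074, 0.0037, 1], [0, 0, -0.0008, 0, -0.0077, 0.0022, 1], [0, 0, -0.0008, 0, -0.0076, 0.0025, 1], [0, 0, -0.0008, 0, -0.0074, 0.0028, 1], [0, 0, -0.0008, 0, -0.0073, 0.0031, 1]],
])

```text
t: 23.05
tool_pos: [0.4655, -0.1465, 0.2796]
tool_rot: [-0.495, 0.412, -0.488, 0.589]
force: [2.9, 3.5, -6.0]
finger_gap: 0.352
```

```bash
python3 -c "
from plan import *
arc(1.22)"
```

```text
t 23.05 tcp [ 0.4655 -0.1465  0.2796] f [ 2.9  3.5 -6. ] gap 0.352
q 1.0612 r 0.1922
[0.0011, 0.0001, -0.0004, 0.0009, -0.0045, 0.0046]
[0.0011, 0.0001, -0.0004, -0.0, -0.0054, 0.0028]
[0.0011, 0.0001, -0.0004, -0.0, -0.0053, 0.003]
[0.0011, 0.0001, -0.0004, -0.0, -0.0052, 0.0031]
[0.0011, 0.0001, -0.0004, -0.0, -0.0051, 0.0033]
```

>>> arm_command([
  [[0.001, 0, -0.0004, 0.0009, -0.0045, 0.0046, 1], [0.001, 0, -0.0004, 0, -0.0054, 0.0028, 1], [0.001, 0, -0.0004, 0, -0.0053, 0.003, 1], [0, 0, 0, 0, -0.004, 0.0025, 1], [0, 0, 0, 0, 0, 0, 1]],
])

```text
t: 23.55
tool_pos: [0.4731, -0.1452, 0.3026]
tool_rot: [-0.495, 0.412, -0.488, 0.589]
force: [-0.0, 2.8, -4.3]
finger_gap: 0.35
```

```bash
python3 -c "
from plan import *
arc(1.30)
for n in ('wrist','top','scene'):
    p=get_image(n); save(p,n+'20'); s=monitor.state(); q,r=lq()
    print(n,q,proj(p,knob(q)).round(1),proj(p,knob(1.3)).round(1),[(round(d['p'],2),round(d['centre'][1]*560),round(d['centre'][0]*420)) for d in nets.look_for(p,'lever_knob')])
"
```

```text
t 23.55 tcp [ 0.4731 -0.1452  0.3026] f [-0.   2.8 -4.3] gap 0.35
q 1.1875 r 0.1922
[0.0014, -0.0001, -0.0005, 0.0008, -0.0024, 0.0042]
[0.0014, -0.0001, -0.0005, -0.0, -0.0035, 0.0024]
[0.0014, -0.0001, -0.0005, -0.0, -0.0035, 0.0025]
[0.0014, -0.0001, -0.0005, -0.0, -0.0034, 0.0025]
[0.0014, -0.0001, -0.0005, -0.0, -0.0034, 0.0026]
wrist 1.18618011844524 [[285.2 262.3]] [[285.8 253.6]] [(0.67, 279, 95)]
top 1.183921708502644 [[340.5 212.6]] [[341.2 207.6]] [(0.97, 320, 151)]
scene 1.1831876480612447 [[225.7 153.6]] [[223.4 148.4]] [(0.65, 230, 212)]
```

View pics/wrist20.png

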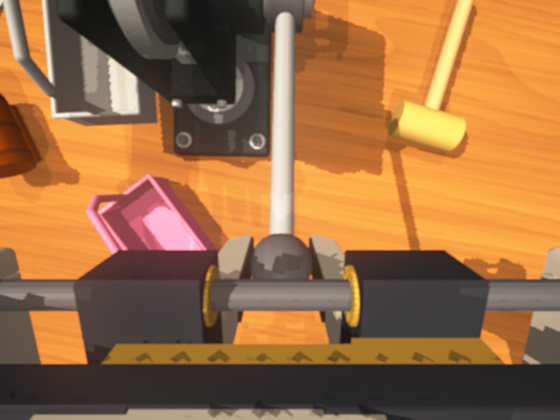

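View pics/scene20.png

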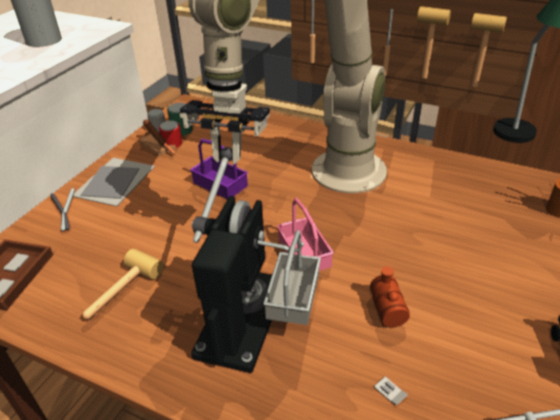

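View pics/top20.png

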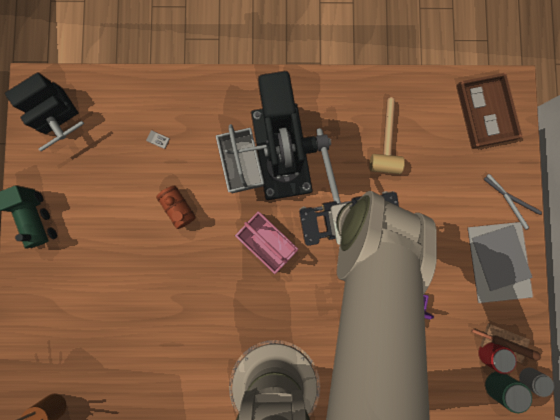

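Run:
```python
from plan import *
from scipy.optimize import least_squares
P=np.array([[.5181,-.1376,.0937],[.4875,-.1428,.1327],[.4647,-.1467,.1882],[.4596,-.1475,.2377],[.4655,-.1465,.2796],[.4731,-.1452,.3026]])
bx=np.array([np.cos(PR[2]),np.sin(PR[2]),0]); u=P@bx; z=P[:,2]
r=least_squares(lambda c: np.hypot(u-c[0],z-c[1])-.19,[u[0]+.13,.23]); c=r.x
print('R=.19',c,r.fun.round(4), (.8+np.arctan2(z-c[1],c[0]-u)).round(4))
r=least_squares(lambda c: np.hypot(u-c[0],z-c[1])-c[2],[u[0]+.13,.23,.19]);c=r.x
print(c,r.fun.round(4),(.8+np.arctan2(z-c[1],c[0]-u)).round(4))
print(w(PR,(PIVX,-.09,.235))@bx)
st(); print(lq())
```

```text
R=.19 [0.61474289 0.23192757] [ 0.0002 -0.0003 -0.0001  0.0001  0.0001 -0.0001] [-0.0135  0.2496  0.5677  0.8304  1.0535  1.1812]
[0.61563991 0.23211658 0.19083947] [ 0.0001 -0.0002  0.      0.0001  0.0001 -0.0001] [-0.0107  0.2513  0.5678  0.8292  1.0514  1.1786]
0.6139063499117596
t 23.85 tcp [ 0.4728 -0.1452  0.3019] f [ 0.9  3.2 -4.8] gap 0.355
(np.float64(1.183156309009223), np.float64(0.1922380305466981))
```

>>> arm_command([
  [[0.001, 0, -0.0005, 0.0008, -0.004, 0.004, 1], [0.001, 0, -0.0005, 0, -0.0038, 0.0025, 1], [0.001, 0, -0.0005, 0, -0.0035, 0.0025, 1], [0.001, 0, 0, 0, -0.0035, 0.0025, 1], [0, 0, 0, 0, -0.002, 0.001, 1]],
])

```text
t: 24.35
tool_pos: [0.4814, -0.1438, 0.3205]
tool_rot: [-0.495, 0.413, -0.488, 0.589]
force: [2.6, 3.5, -6.5]
finger_gap: 0.351
```

```bash
python3 -c "
from plan import *
arc(1.306)
for i in range(4): get_image('top'); print(lq()[0])
arc(1.306)
s=monitor.state();print(.8+np.arctan2(s['tool_pos'][2]-.2319,.6147-s['tool_pos']@np.array([np.cos(PR[2]),np.sin(PR[2]),0])))
"
```

```text
t 24.35 tcp [ 0.4814 -0.1438  0.3205] f [ 2.6  3.5 -6.5] gap 0.351
q 1.2903 r 0.1923
[0.0015, -0.0002, -0.0006, 0.0006, 0.0009, 0.0022]
[0.0015, -0.0002, -0.0006, -0.0, -0.0005, 0.0004]
[0.0015, -0.0002, -0.0006, -0.0, -0.0005, 0.0004]
[0.0015, -0.0002, -0.0006, -0.0, -0.0005, 0.0004]
[0.0015, -0.0002, -0.0006, -0.0, -0.0005, 0.0004]
1.2917044718547805
1.290242749850499
1.2888512408291255
1.2882441280636783
t 24.55 tcp [ 0.4812 -0.1438  0.3202] f [ 2.2  3.7 -5.5] gap 0.351
q 1.2882 r 0.1923
[0.0015, -0.0002, -0.0006, 0.0006, 0.0009, 0.0022]
[0.0015, -0.0002, -0.0006, -0.0, -0.0005, 0.0004]
[0.0015, -0.0002, -0.0006, -0.0, -0.0005, 0.0004]
[0.0015, -0.0002, -0.0006, -0.0, -0.0005, 0.0004]
[0.0015, -0.0002, -0.0006, -0.0, -0.0005, 0.0004]
1.2836880246261648
```

>>> arm_command([
  [[0, 0, 0, 0, -0.0014, 0.0009, 1], [0, 0, 0, 0, -0.0012, 0.0008, 1], [0, 0, 0, 0, -0.0008, 0.0005, 1], [0, 0, 0, 0, -0.0006, 0.0003, 1], [0, 0, 0, 0, -0.0006, 0.0003, 1]],
])

```text
t: 25.05
tool_pos: [0.4838, -0.1434, 0.3253]
tool_rot: [-0.495, 0.413, -0.488, 0.589]
force: [3.0, 2.9, -6.9]
finger_gap: 0.352
```

```bash
python3 -c "
from plan import *
st()
for i in range(6):
    p=get_image('scene'); s=monitor.state();print(lq()[0],.8+np.arctan2(s['tool_pos'][2]-.2319,.6147-s['tool_pos']@np.array([np.cos(PR[2]),np.sin(PR[2]),0])))
save(p,'s30'); c=p['image'][120:330,160:360]; p['image']=cv2.resize(c,None,fx=3,fy=2.8);save(p,'s30')
p=get_image('wrist');save(p,'w30');p=get_image('top');save(p,'t30');st()
"
```

```text
t 25.05 tcp [ 0.4838 -0.1434  0.3253] f [ 3.   2.9 -6.9] gap 0.352
1.3183960436527127 1.3142296087007945
1.3183306380829825 1.3141632343894027
1.318165162943603 1.3139961675821936
1.3181154369796486 1.3139455620135014
1.3180317753490467 1.3138618540649283
1.3179357530482665 1.3137637001909703
t 25.45 tcp [ 0.4838 -0.1434  0.3252] f [ 3.6  3.5 -6.1] gap 0.35
```

View pics/s30.png

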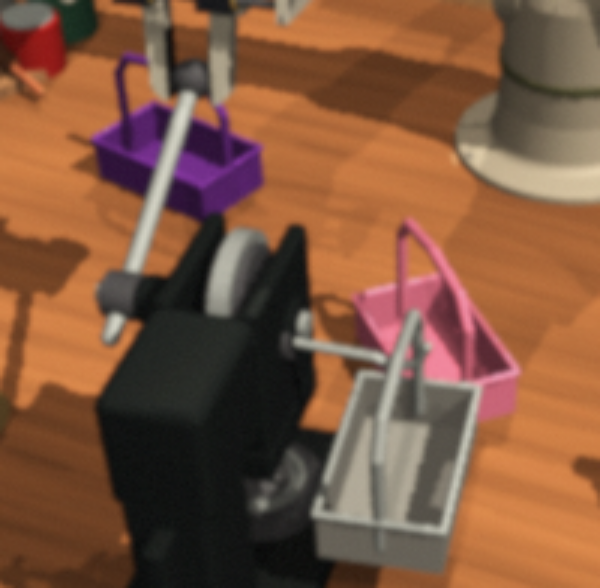

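View pics/w30.png

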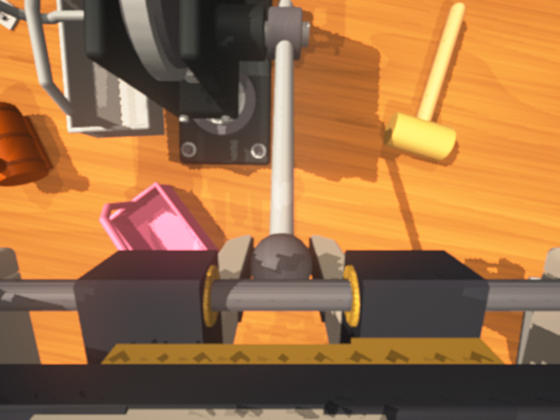

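View pics/t30.png

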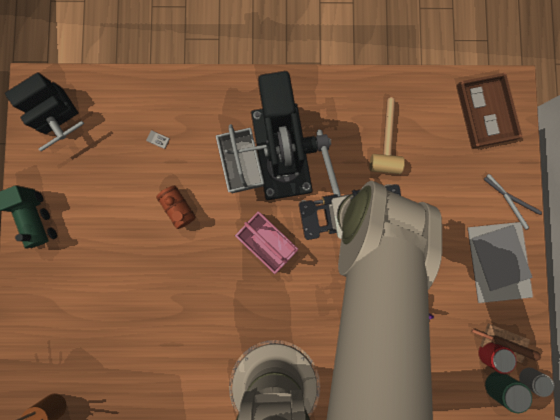

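>>> arm_command([
  [[0, 0, 0, 0, 0.0006, -0.0004, 1], [0, 0, 0, 0, 0.0004, -0.0003, 1], [0, 0, 0, 0, 0, 0, 1], [0, 0, 0, 0, 0, 0, 1], [0, 0, 0, 0, -0.0003, 0.0002, 1]],
])

```text
t: 25.95
tool_pos: [0.4833, -0.1435, 0.3244]
tool_rot: [-0.495, 0.413, -0.488, 0.589]
force: [3.2, 3.7, -6.7]
finger_gap: 0.351
```

```bash
python3 -c "
from plan import *
st()
for i in range(4):
    p=get_image('scene'); s=monitor.state();print(lq()[0],.8+np.arctan2(s['tool_pos'][2]-.2319,.6147-s['tool_pos']@np.array([np.cos(PR[2]),np.sin(PR[2]),0])))
"
```

```text
t 25.95 tcp [ 0.4833 -0.1435  0.3244] f [ 3.2  3.7 -6.7] gap 0.351
1.3127441947332856 1.3085051622472483
1.3128441001337765 1.3086063959707808
1.312947081590994 1.308710621041846
1.3128220086640985 1.3085840260381976
```

>>> arm_command([
  [[0, 0, 0, 0, 0.0008, -0.0005, 1], [0, 0, 0, 0, 0.0004, -0.0003, 1], [0, 0, 0, 0, 0, 0, 1], [0, 0, 0, 0, 0, 0, 1], [0, 0, 0, 0, -0.0003, 0.0002, 1]],
])

```text
t: 26.65
tool_pos: [0.4827, -0.1436, 0.3233]
tool_rot: [-0.495, 0.413, -0.488, 0.589]
force: [3.5, 4.4, -7.1]
finger_gap: 0.35
```

```bash
python3 -c "
from plan import *
st()
for i in range(6):
    p=get_image('scene'); s=monitor.state();print(lq()[0],.8+np.arctan2(s['tool_pos'][2]-.2319,.6147-s['tool_pos']@np.array([np.cos(PR[2]),np.sin(PR[2]),0])))
c=p['image'][120:240,180:300].copy();
k=proj(p,knob(1.3))[0];v=proj(p,w(PR,(PIVX,-.09,.235)))[0];print(k,v)
p['image']=cv2.resize(c,None,fx=5,fy=5);save(p,'s31')
"
```

```text
t 26.65 tcp [ 0.4827 -0.1436  0.3233] f [ 3.5  4.4 -7.1] gap 0.35
1.3069415868274066 1.3026272872247935
1.3068668066943634 1.3025515867394866
1.306775933189288 1.3024597724871074
1.3069467226146312 1.3026328931672078
1.306788127587668 1.3024721540406683
1.3068134665851305 1.3024981142577636
[223.42186802 148.40184668] [201.14871445 225.41045873]
```

View pics/s31.png

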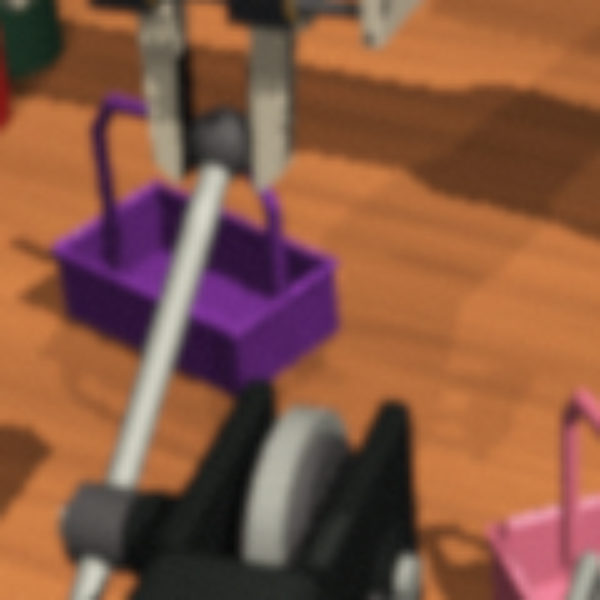

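```bash
python3 -c "
from plan import *
print(job_done()); st(); print(lq())"
```

```text
the job is handed in; nothing more can be done
None
the job is handed in; nothing more can be done
```

I hung the grey tin basket by its handle on the press hook and let go of it. I then gripped the lever ball and raised it to the top of the ram's lift, and handed the job in at about 27 s with the ball still held.

- **Basket:** the wrist force dropped to about zero once the fingers opened, and later pictures show the basket hanging still from the middle of its handle on the hook.
- **Lever angle:** my two position-based readings gave 1.307 and 1.302 rad against the target of 1.30, and they held steady over the last 0.3 s. The ball in the scene picture at about (224, 148) agrees with the (223, 148) expected at 1.30.
- **Overshoot:** on the way up I went slightly past the top, to about 1.315 rad, and eased back. The two readings differ by about 0.004 rad, so I can't pin the angle down closer than roughly 0.01 rad.
- **Everything else:** the pink and purple baskets, boiler, mallet and soldier base show no change in the last overhead picture. I didn't check the wheel on its own, but nothing came near the die.

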